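# Lock the work lamp into the burner bench's T-slot rail and switch it on

### The job

Take the orange cordless lamp from its sloping charging dock and stand it upright in the free stretch of the T-slot rail, lowering (not dropping) its hammer-head foot through the slot until the flange sits flat on the rail. Lock it with a quarter turn clockwise seen from above, so that it stands square across the rail with its light window facing the burner, then press the green switch on its top fully down and let it come up again. Leave the lamp standing locked, and do not disturb the glass tube on its rollers or the paddle, pliers and tweezers lying around.

Things in the scene. Friction and masses are not known exactly. Their poses are not given: they have to be found in the camera images.
- lamp: Orange cordless lamp, 0.3 to 0.5 kg. Origin on its axis, centre of the flange's underside; z from foot to switch, x the way it shines (white window on +x face). Flange 54 mm across, z 0 to 8 mm; square body 34 x 34 mm, z 8 to 125; mass centre z 53. At the start it lies in the dock on its -y face: z 32 deg above level up the slope, foot low, x level, y up off the slope.
- lamp_top (a point): Point on the lamp's axis 105 mm above its origin, 20 mm below the top of its square body; axes as the lamp. A good place to hold it from straight above (faces at x, y = +-17 mm). A 28 mm collar and the switch stand on top, to 31 mm above this point.
- switch (a joint): Push switch on the lamp's top: 0 up, 0.005 m fully down; springs back. Moves from 1.5 N, fully down at 5 N.
- switch_top (a point): Centre of the top of the green switch cap (21 mm across), on the lamp's axis, 136 mm above the lamp's origin when up; z along the axis.
- slot (a point): Point in the rail's free stretch, on the slot's centre line at the rail's top face, 48 mm above the table; fixed. y along the rail towards the roller rests, x across it towards the burner, z up. Slot 24 mm wide, lips 8 mm thick, undercut below them 34.5 mm wide, 14 mm high; rail 60 mm wide. The lamp may stand anywhere from 50 mm along -y to 75 mm along +y; rail's end 75 mm along -y.
- burner (a point): Centre of the bench burner's barrel, 168 mm above the table, fixed to the rail's bed: from the slot point 175 mm along +x and 30 mm along +y. It reaches 70 mm from this point towards the rail and to 235 mm above the table.
- dock: Grey charging dock, 160 x 85 mm, fixed; origin under its centre, x level, pointing up the slope, y to its left. The saddle bar under the lamp's body is 26 mm wide, narrower than the lamp, so fingers pass on both sides of the body; the cup round the flange is 75 mm wide and reaches 24 mm up the lamp's axis from its origin.
- tube: Bystander: clear glass tube 150 mm long, 22 mm across, loose on two brass roller rests on the rail, its axis 103 mm above the rail; origin at its centre, y along it. Its near end is 95 mm from the slot point along +y.
- paddle: Bystander: graphite paddle with wooden handle, 210 mm long along x, 25 mm high; origin under its middle.
- tray: Bystander: white bead tray 150 x 110 x 35 mm, fixed; origin under its centre.
- pliers: Bystander: pliers with green handles, 165 mm long along x, 14 mm high; origin under their middle.
- tweezers: Bystander: steel tweezers with red grip, 160 mm long along x, 12 mm high; origin under their middle.
- lamp_foot (a point): Underside of the steel hammer-head foot, on the axis, 19.5 mm below the lamp's origin; axes as the lamp. Head 33 mm along x, 20 mm along y, 10 mm thick; neck 18 mm across. It enters the slot only with the lamp's x along the rail. Two corners are cut back, so in the slot it turns freely clockwise (from above) until square across; past about 95 deg, or over 30 deg the other way, it jams stiffly: do not force.
Mind the look-alikes: they are no part of the job. There is more than one size of the lamp; the job needs the smaller.

How it is judged (in metres and radians):
On the way, in this order (a step that is already met when the one before it is completed fails the run):
1. the lamp stands upright in the slot, flange down on the rail, its light window facing along the rail towards the roller rests (so that clockwise brings it to the burner) (z of lamp in the frame of slot between -0.003 and 0.003 m and x of lamp in the frame of slot between -0.005 and 0.005 m and y of lamp in the frame of slot between -0.07 and 0.09 m and angle between lamp's own z axis and vertical below 0.05 rad and angle between the x axis of lamp and the y axis of slot, either way round below 0.2 rad and y of burner in the frame of lamp below -0.1 m), for 0.2 s.
2. the lamp is turned a quarter turn and locked, its window facing the burner (z of lamp in the frame of slot between -0.003 and 0.003 m and x of lamp in the frame of slot between -0.005 and 0.005 m and y of lamp in the frame of slot between -0.07 and 0.09 m and angle between lamp's own z axis and vertical below 0.05 rad and angle between the x axis of lamp and the x axis of slot, either way round below 0.26 rad and x of burner in the frame of lamp above 0.1 m), for 0.2 s.
3. the green switch is pressed fully down with the lamp locked (all of step 2 and value of joint switch above 0.0045 m), for 0.05 s.
At the end, for the whole second after the job is handed in: Lamp locked in the rail's free stretch: flange flat on the rail (3 mm), on the slot's centre line (5 mm), upright (3 deg), square across the rail within 15 deg with its window to the burner; switch up again (1 mm), lamp at rest, glass tube still on its rollers (20 mm) (all of step 2 and value of joint switch below 0.001 m and linear speed of lamp below 0.01 m/s and distance of tube from where it was at the start of the episode below 0.02 m); the robot touches nothing.
It fails at once if the lamp is dropped: let fall more than about 25 mm (contact force between the fingers and lamp below 0.05 N and linear speed of lamp above 0.7 m/s).
It fails at once if the glass tube is knocked more than 20 mm on its rollers (distance of tube from where it was at the start of the episode above 0.02 m).
It fails at once if the paddle, the pliers or the tweezers are pushed more than 30 mm (distance of any of paddle, pliers, tweezers from where it was at the start of the episode above 0.03 m).
It also fails if it takes over 72 s, if anything falls off the work surface, if the arm or the gripper's body presses on something with over 40 N, if the wrist force passes 120 N, or if a joint passes its speed limit or range.

### The arm

A 6-joint arm with a two-finger parallel gripper is mounted at the origin on the work surface. World frame = base frame: x ahead of the robot, y to its left, z up, the work surface at z = 0. Lengths are in m, angles in degrees, forces in N, time in s.
With the tool pointing down it reaches from about 0.25 to 0.8 m from the base axis. Payload 8.5 kg.
Tool frame: the origin (TCP) lies midway between the tips of the shut fingers; the grasp point (between the pads) lies 19 mm behind it (manip.grasp_offset is the distance from the TCP to the grasp point, in m); z points along the fingers, y is the direction in which the jaws open and shut (so a half turn about z gives the same grasp; the last joint's range is limited). The gripper opens to 85 mm and grips with 20 to 120 N. Pads are 22 mm wide; open, the fingers measure 114 mm over their backs; the gripper's body (76 mm by 85 mm) begins 54 mm behind the grasp point. The pads swing forward as they close: fully open they stand 13 mm farther back than shut.
Start: joints at [0, 13.648, -0.773, 75.585, 0, 90], TCP at [0.525, -0, 0.231] pointing down, gripper open.
Joint ranges: [-152.45, 152.45], [-59.26, 108.67], [-65.41, 83.53], [-104.44, 129.93], [-82.83, 76.93], [-180, 180]. Speed limits (degrees/s): [127.2, 127.2, 159.86, 180, 180, 180].

### API

Orientations are given as a 3x3 rotation matrix whose columns are the frame's x, y, z axes.
In Python, from bench import manip gives the robot as it stands. The module is installed in compiled form; this text tells all that it offers.
- The arm moves only by the shell command python3 -m handwheel 'ROWS' [OPENING]. ROWS is JSON, a list of rows, each a list of 6 numbers: the shift along the tool's x, y, z normalised to -1 to 1, where 1 is 0.25 m, then the turn, a rotation vector about the tool's x, y, z normalised to -1 to 1, where 1 is 30 degrees. A call has 1 to 10 rows; each row shifts and turns the commanded pose from where the row before left it, along the tool's axes as they then stand; what a row does not reach is not made up. A row lasts 1/8 s, in which the tool goes at most 62.5 mm and 10.7 degrees, less where a joint would pass 70% of its speed; a pose out of reach is approached as far as the arm can. A call with a number of a shift or a turn outside -1 to 1 is refused whole. A call with a gripper value outside its range is refused whole. OPENING is the closure, from 0 (fully open) to 1 (shut), set as the call begins (- or left out, the last holds). The fingers move at their own pace and stop on an object; the grip force is fixed at half the most. Time passes only in rows, so rows that do not move let the fingers close. It gives the time, the measured TCP pose, the force and the opening at its end, in the units of the state.
- manip.get_obs(): the state, without advancing time (a new reading comes with each control period).
- manip.grab_frame(name): name is "scene" or "side" or "wrist"; returns a dict with "image" (400x640x3 uint8, red, green, blue), "range_z" (400x640 float32, m along the optical axis (not along the pixel's ray), 0 where there is no reading), "fx", "fy", "cx", "cy" (pixels), "k1" (the pictures are not rectified: a ray, as slopes to the right and down, at radius r is drawn at 1 + k1 r^2 times it, then the intrinsics apply), "pose" (4x4, takes a point from camera to world coordinates); the wrist camera has in their place "T_tool_cam" (4x4, takes a point from camera to tool coordinates, whose origin is the TCP and whose axes are the flange's). Camera axes: x right, y up, looking along -z (the intrinsics and any distortion apply to the point x, -y, -z); pixel columns grow to the right and rows downward; lengths in m; the calibration is good to about 2 mm. A picture is of the moment at which its call begins: read the wrist's pose just before it.
- manip.close_job(): hands the job in, once; it reports no verdict.
Trained networks look in a picture, given as the dict that the camera call returned (one of the last four; its "shot" number tells which), for a name from the list of things; names that differ only in an ending like _2 or _b are one class to them, and where a whole thing is asked for, a point or a joint stands for the part that bears it (a point fixed in the world has none). Each returns a list of dicts, best first, with "score" (0 to 1); they miss things now and then, are a little off and sometimes report something else, mostly with a low value. They report only what shows in the picture. A call takes as long as a camera call. They do not tell look-alikes from the thing itself.
- manip.look_for(picture, label): "uv" ([column, row] in pixels, amid what is visible of it).
- manip.place_of(picture, label): "uv" ([column, row] in pixels: a listed point, or the origin of a listed thing).
The state is a dict: "time_s": time; "q": joint angles; "dq": joint speeds; "tau": joint torques, N m; "eef_pos": TCP position; "tool_rot": TCP orientation; "wrist_force": force on the tool from outside, world axes, zero at the start; "ft_torque": the same for the moment, N m; "width": opening from 0.0 (shut) to 1.0 (fully open).
Only numpy, scipy, OpenCV 4.12 (cv2) and the standard library are available. Lean on these libraries where they do the work, as an engineer would, in place of code of your own. Each camera call takes 0.05 s, during which the arm holds its last target.

## Working session

There is one attempt and no reset: what is moved stays moved. The work goes in short steps, Python scripts to look and compute and a shell command to move; the robot and the scene stay as the last step left them, time stands still between calls to the robot, and variables do not carry over. Pictures are saved under pics/ and viewed, and the job is handed in when it is done.

```bash
mkdir -p pics
cat > h.py <<'E'
import numpy as np, cv2
from bench import manip
def grab(n):
    o=manip.get_obs(); f=manip.grab_frame(n)
    if 'pose' in f: T=np.array(f['pose'])
    else:
        W=np.eye(4); W[:3,:3]=np.array(o['tool_rot']); W[:3,3]=o['eef_pos']; T=W@np.array(f['T_tool_cam'])
    f['T']=T; return f
def save(f,n,box=None,s=1):
    im=f['image'][:,:,::-1]
    if box: im=im[box[1]:box[3],box[0]:box[2]]
    im=cv2.resize(im,None,fx=s,fy=s,interpolation=cv2.INTER_CUBIC); cv2.imwrite('pics/'+n,im)
def ray(f,uv):
    d=np.array([(uv[0]-f['cx'])/f['fx'],(uv[1]-f['cy'])/f['fy']]);x=d.copy()
    for _ in range(20): x=d/(1+f['k1']*(x@x))
    return np.array([x[0],-x[1],-1.])
def p3(f,uv,z=None):
    if z is None:
        u,v=int(round(uv[0])),int(round(uv[1])); w=f['range_z'][max(v-2,0):v+3,max(u-2,0):u+3]; w=w[w>0]
        if len(w)==0: return None
        z=np.median(w)
    return f['T'][:3,:3]@(ray(f,uv)*z)+f['T'][:3,3]
def atz(f,uv,h):
    d=f['T'][:3,:3]@ray(f,uv); o=f['T'][:3,3]; return o+d*(h-o[2])/d[2]
def proj(f,P):
    c=f['T'][:3,:3].T@(np.array(P)-f['T'][:3,3]); x=np.array([c[0],-c[1]])/-c[2]; x=x*(1+f['k1']*(x@x))
    return [f['fx']*x[0]+f['cx'],f['fy']*x[1]+f['cy']]
def cloud(f):
    v,u=np.mgrid[0:400,0:640]; d=np.stack([(u-f['cx'])/f['fx'],(v-f['cy'])/f['fy']],-1); x=d.copy()
    for _ in range(20): x=d/(1+f['k1']*(x**2).sum(-1,keepdims=True))
    z=f['range_z']; c=np.stack([x[...,0]*z,-x[...,1]*z,-z],-1)
    P=c@f['T'][:3,:3].T+f['T'][:3,3]; P[z==0]=np.nan; return P
E
python3 - <<'E'
from h import *
for n in ['scene','side','wrist']:
    f=grab(n); save(f,n+'0.png'); print(n,f['T'].round(3).tolist(),f['fx'],f['k1'])
    for l in ['lamp','lamp_top','switch_top','slot','burner','dock','tube','paddle','pliers','tweezers','tray','lamp_foot']:
        r=manip.place_of(f,l)[:3]
        print(l,[(round(x['score'],2),np.round(x['uv']).tolist(), None if p3(f,x['uv']) is None else p3(f,x['uv']).round(3).tolist()) for x in r if 0<=x['uv'][0]<640 and 0<=x['uv'][1]<400])
E
```

```text
scene [[0.616, -0.452, 0.645, 1.243], [0.787, 0.33, -0.521, -0.522], [0.023, 0.829, 0.559, 0.688], [0.0, 0.0, 0.0, 1.0]] 418.6875013354556 0.017943544508936204
lamp [(0.76, [349.0, 154.0], [0.329, 0.33, 0.04]), (0.72, [372.0, 164.0], [0.455, 0.31, 0.067])]
lamp_top [(0.85, [387.0, 162.0], [0.524, 0.302, 0.108]), (0.76, [326.0, 139.0], [0.6, 0.006, 0.291])]
switch_top [(0.46, [390.0, 161.0], [0.531, 0.306, 0.111]), (0.29, [368.0, 238.0], [0.812, -0.055, 0.183])]
slot [(0.85, [302.0, 243.0], [0.608, -0.064, 0.039])]
burner [(0.7, [436.0, 202.0], [0.657, 0.384, 0.005]), (0.64, [367.0, 237.0], [0.806, -0.053, 0.181])]
dock []
tube [(0.61, [364.0, 186.0], [0.637, 0.101, 0.154])]
paddle [(0.82, [270.0, 205.0], [0.396, -0.024, 0.014])]
pliers [(0.66, [437.0, 203.0], [0.66, 0.386, 0.004]), (0.57, [384.0, 161.0], [0.516, 0.296, 0.107])]
tweezers [(0.63, [205.0, 333.0], [0.688, -0.358, 0.009])]
tray [(0.96, [171.0, 261.0], [0.452, -0.332, 0.013])]
lamp_foot [(0.76, [355.0, 155.0], [0.338, 0.351, 0.034]), (0.74, [364.0, 164.0], [0.417, 0.316, 0.047]), (0.66, [390.0, 161.0], [0.53, 0.305, 0.111]
[... 817 characters left out ...]
92.0, 296.0], [0.663, -0.35, 0.004])]
tray [(0.63, [314.0, 312.0], [0.435, -0.346, 0.024]), (0.5, [388.0, 180.0], [0.787, -0.048, 0.174])]
lamp_foot [(0.92, [228.0, 182.0], [0.345, 0.377, 0.005]), (0.61, [242.0, 181.0], [0.396, 0.359, 0.009])]
wrist [[1.0, -0.001, 0.001, 0.525], [0.001, 0.95, 0.311, 0.08], [-0.002, -0.311, 0.95, 0.374], [0.0, 0.0, 0.0, 1.0]] 278.1958509784296 0.012332471246718926
lamp []
lamp_top []
switch_top []
slot [(0.74, [398.0, 220.0], [0.623, -0.065, 0.027])]
burner []
dock []
tube [(0.95, [464.0, 58.0], [0.62, 0.112, 0.161])]
paddle [(0.87, [217.0, 175.0], [0.385, -0.003, 0.022])]
pliers []
tweezers []
tray [(0.83, [269.0, 358.0], [0.509, 0.011, 0.312])]
lamp_foot []
```

View pics/scene0.png

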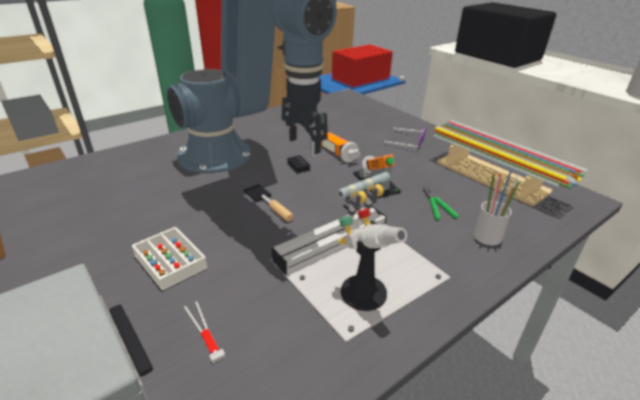

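View pics/side0.png

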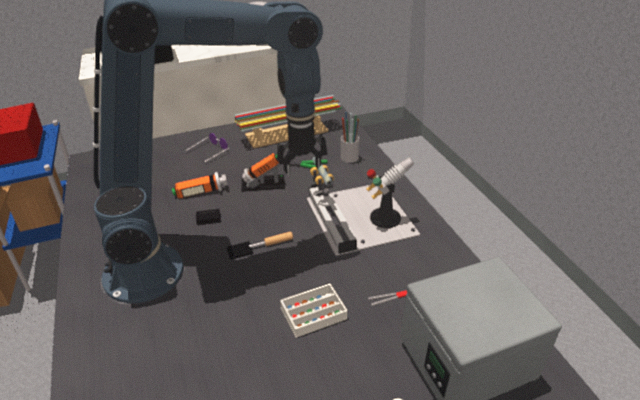

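View pics/wrist0.png

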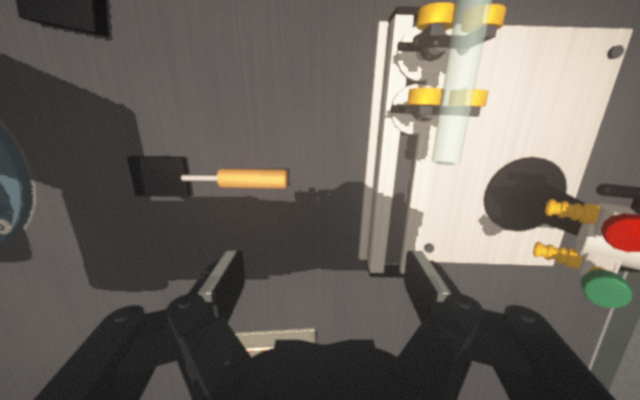

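Run:
```python
from h import *
f=grab('side'); save(f,'sidec.png',(130,100,350,260),3.6)
f=grab('scene'); save(f,'scenec.png',(280,90,460,225),4.4)
```

```text
(no output)
```

View pics/sidec.png

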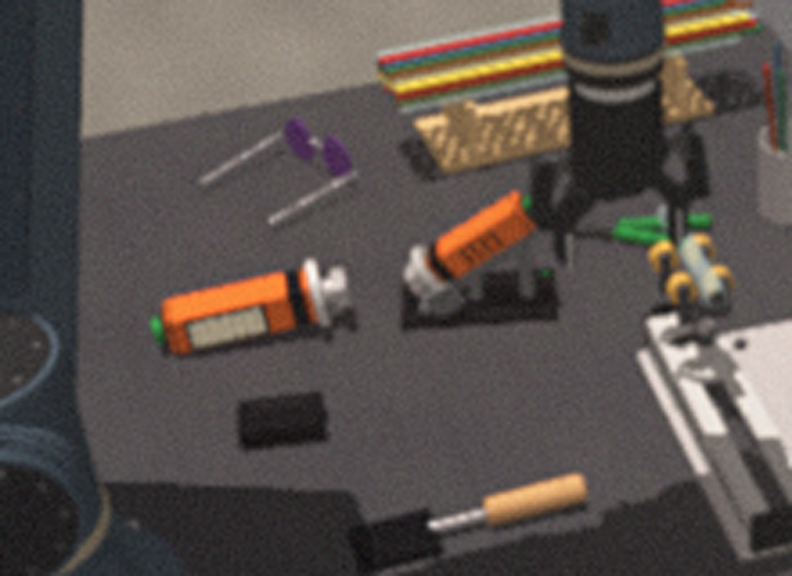

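View pics/scenec.png

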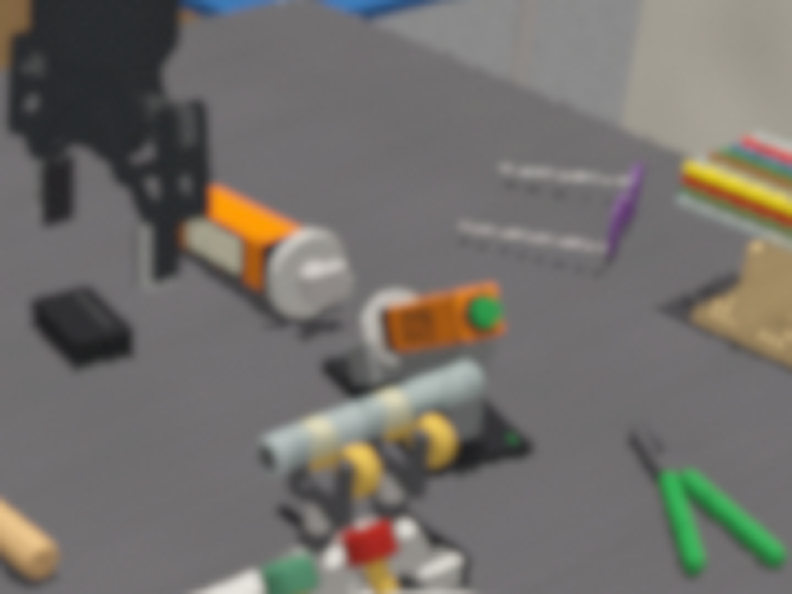

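The two orange lamps: the one lying on the table at side (200,185) is visibly larger. The one in the dock at side (262,165), scene (385,162), is smaller and lies on the dock slope, so it fits the description. The crops show both clearly. Next I'll measure the rail and move over the dock.

Run:
```python
from h import *
o=manip.get_obs(); print({k:np.round(v,3).tolist() for k,v in o.items()}, manip.grasp_offset)
f=grab('wrist'); print(np.round(f['T_tool_cam'],3).tolist())
P=cloud(f)
# height map of rail zone
X=P[...,0];Y=P[...,1];Z=P[...,2]
save(f,'rail.png',(330,0,640,300),2)
for z0 in (0.048,):
  m=(abs(Z-z0)<.006)&(X>.5)&(X<.75)&(Y>-.25)&(Y<.2)
  print(m.sum())
for r in range(130,290,20):
  print(r,[(c,round(float(X[r,c]),3),round(float(Y[r,c]),3),round(float(Z[r,c]),3)) for c in range(356,424,4)])
```

```text
{'time_s': 2.05, 'q': [-0.001, 13.648, -0.775, 75.585, 0.001, 90.001], 'dq': [0.037, 0.09, 0.034, 0.073, -0.082, -0.011], 'tau': [-0.0, -53.857, 34.669, 0.003, -0.0, 0.0], 'eef_pos': [0.525, -0.0, 0.231], 'tool_rot': [[0.0, 1.0, -0.0], [1.0, -0.0, 0.0], [0.0, -0.0, -1.0]], 'wrist_force': [-0.247, -0.236, 0.108], 'ft_torque': [0.009, -0.028, -0.064], 'width': 1.002} 0.0187
[[0.001, 0.95, 0.311, 0.08], [1.0, -0.001, 0.001, -0.0], [0.002, 0.311, -0.95, -0.143], [0.0, 0.0, 0.0, 1.0]]
6350
130 [(356, 0.566, 0.051, 0.001), (360, 0.571, 0.051, -0.001), (364, 0.577, 0.051, -0.001), (368, 0.582, 0.051, 0.0), (372, 0.585, 0.052, 0.008), (376, 0.591, 0.052, 0.008), (380, 0.592, 0.054, 0.029), (384, 0.593, 0.055, 0.048), (388, 0.597, 0.055, 0.048), (392, 0.602, 0.055, 0.048), (396, 0.606, 0.055, 0.049), (400, 0.617, 0.053, 0.026), (404, 0.613, 0.056, 0.055), (408, 0.618, 0.056, 0.055), (412, 0.622, 0.056, 0.056), (416, 0.626, 0.056, 0.056), (420, 0.631, 0.056, 0.056)]
150 [(356, 0.567, 0.025, -0.0), (360, 0.572, 0.025, -0.001), (364, 0.578, 0.025, -0.0), (368, 0.582, 0.026, 0.007), (372, 0.587, 
[... 2577 characters left out ...]
-0.11, 0.026), (396, 0.624, -0.109, 0.028), (400, 0.63, -0.11, 0.027), (404, 0.629, -0.099, 0.047), (408, 0.634, -0.098, 0.048), (412, 0.639, -0.098, 0.048), (416, 0.644, -0.098, 0.049), (420, 0.665, -0.119, 0.01)]
270 [(356, 0.574, -0.159, -0.0), (360, 0.58, -0.159, -0.0), (364, 0.586, -0.16, -0.001), (368, 0.586, -0.138, 0.033), (372, 0.589, -0.129, 0.048), (376, 0.594, -0.128, 0.048), (380, 0.6, -0.128, 0.048), (384, 0.607, -0.133, 0.041), (388, 0.612, -0.133, 0.041), (392, 0.618, -0.133, 0.04), (396, 0.623, -0.133, 0.041), (400, 0.628, -0.132, 0.042), (404, 0.632, -0.128, 0.049), (408, 0.567, 0.001, 0.25), (412, 0.567, 0.004, 0.256), (416, 0.568, 0.007, 0.26), (420, 0.567, 0.011, 0.266)]
```

View pics/rail.png

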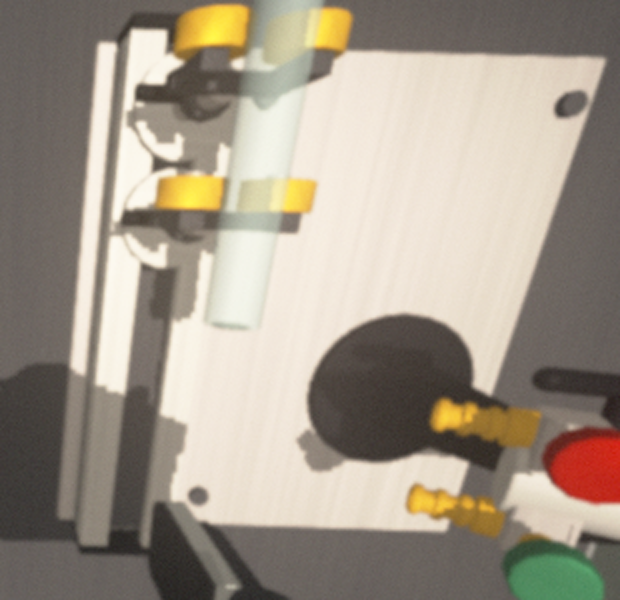

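```bash
cat > rail.py <<'E'
from h import *
def rail(f, y0=-.12,y1=.03, verbose=True):
    P=cloud(f); Z=P[...,2]; 
    v,u=np.mgrid[0:400,0:640]
    m=(abs(Z-.0482)<.005)&(P[...,0]>.55)&(P[...,0]<.69)&(P[...,1]>y0)&(P[...,1]<y1)
    pts=P[m][:,:2]
    # bin-based fit: coordinate s across for angle t; maximise match with strips
    best=None
    from scipy.optimize import minimize
    def cost(p):
        a,c=p; s=(pts[:,0]-c)*np.cos(a)+ -pts[:,1]*np.sin(a)
        s=abs(s); d=np.maximum(np.maximum(.012-s,s-.030),0); return (np.minimum(d,.006)**2).sum()
    def cov(a,c):
        return cost((a,c))
    bs=[]
    for a in np.radians(np.arange(-3,6,.25)):
        for c in np.arange(.60,.64,.0005): bs.append((cov(a,c),a,c))
    bs.sort(); 
    r=minimize(cost,bs[0][1:],method='Nelder-Mead'); a,c=r.x
    if verbose: print('a deg',np.degrees(a),'c at y=0',c,'n',len(pts),'cost/n',r.fun/len(pts))
    return a,c,pts
if __name__=='__main__':
    f=grab('wrist'); a,c,pts=rail(f)
    s=(pts[:,0]-c)*np.cos(a)-pts[:,1]*np.sin(a)
    print(np.histogram(s,np.arange(-.034,.0345,.002)))
    print('slot net', [atz(f,x['uv'],.048).round(4).tolist() for x in manip.place_of(f,'slot')])
    # end of rail
    P=cloud(f); m=(abs(P[...,2]-.048)<.005)&(P[...,0]>.585)&(P[...,0]<.606); print('end y',P[m][:,1].min(), np.percentile(P[m][:,1],1))
    for n in ('scene','side'):
        g=grab(n); print(n,[atz(g,x['uv'],.048).round(4).tolist() for x in manip.place_of(g,'slot')])
        m=rail(g,-.12,.0)
E
python3 rail.py
```

```text
a deg 1.8967058151494718 c at y=0 0.6204974166488484 n 3314 cost/n 9.859615272859567e-10
(array([  0,   4, 250, 175, 187, 169, 187, 175, 180, 184, 179,  23,   0,
         0,   0,   0,   0,   0,   0,   0,   0,   0,  46, 265, 175, 166,
       154, 161, 165, 156, 154, 147,  12,   0]), array([-3.40000000e-02, -3.20000000e-02, -3.00000000e-02, -2.80000000e-02,
       -2.60000000e-02, -2.40000000e-02, -2.20000000e-02, -2.00000000e-02,
       -1.80000000e-02, -1.60000000e-02, -1.40000000e-02, -1.20000000e-02,
       -1.00000000e-02, -8.00000000e-03, -6.00000000e-03, -4.00000000e-03,
       -2.00000000e-03,  2.77555756e-17,  2.00000000e-03,  4.00000000e-03,
        6.00000000e-03,  8.00000000e-03,  1.00000000e-02,  1.20000000e-02,
        1.40000000e-02,  1.60000000e-02,  1.80000000e-02,  2.00000000e-02,
        2.20000000e-02,  2.40000000e-02,  2.60000000e-02,  2.80000000e-02,
        3.00000000e-02,  3.20000000e-02,  3.40000000e-02]))
slot net [[0.6167, -0.0563, 0.048]]
end y -0.1397697695490248 -0.13540050521775052
scene [[0.6171, -0.0647, 0.048], [0.4949, -0.3423, 0.048]]
a deg 2.481282199732959 c at y=0 0.6238711201071712 n 572 cost/n 1.9584234080609648e-07
side [[0.6347, -0.0572, 0.048]]
a deg 2.3210707705467937 c at y=0 0.6195820272132732 n 290 cost/n 7.464125837501821e-08
```

```bash
python3 -m handwheel '[[0.8,0,-0.1,0,0,0],[0,-0.4,0,0,0,0],[0.25,0,-0.2,0,0,0],[0.25,0,0,0,0,0],[0.25,0,0,0,0,0],[0,0,0,0,0,0]]'
python3 - <<'E'
from h import *
print(np.round(manip.get_obs()['eef_pos'],3))
f=grab('wrist'); save(f,'w1.png')
E
```

```text
time_s: 3.15
eef_pos: [0.462, 0.2396, 0.2776]
tool_rot: [[-0.005, 1.0, -0.0], [1.0, 0.005, 0.001], [0.001, -0.0, -1.0]]
wrist_force: [-0.1, -0.8, -0.0]
width: 1.0
[0.462 0.24  0.278]
```

View pics/w1.png

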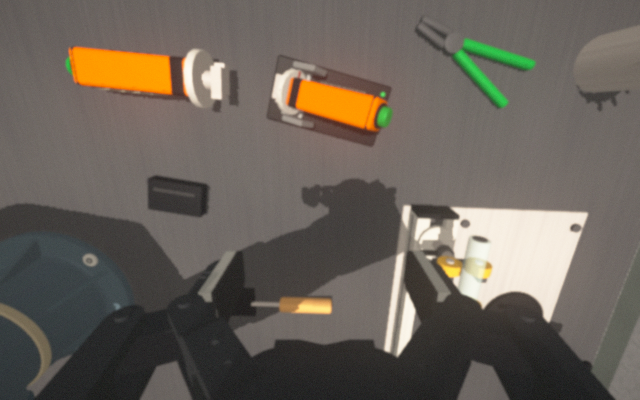

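```bash
cat > lampfit.py <<'E'
from h import *
def orange(f):
    h=cv2.cvtColor(f['image'],cv2.COLOR_RGB2HSV); return (h[...,0]>3)&(h[...,0]<22)&(h[...,1]>150)&(h[...,2]>90)
def fit(f,box,name='lf.png'):
    P=cloud(f); m=orange(f); b=np.zeros_like(m); b[box[1]:box[3],box[0]:box[2]]=1; m&=b
    m=m&~np.isnan(P[...,0])
    p=P[m]; print('n',len(p))
    # RANSAC plane
    rng=np.random.default_rng(0); best=0
    for _ in range(500):
        a,b_,c=p[rng.choice(len(p),3,False)]; n=np.cross(b_-a,c-a); L=np.linalg.norm(n)
        if L<1e-7: continue
        n/=L; k=abs((p-a)@n)<.0015
        if k.sum()>best: best=k.sum(); K=k
    q=p[K]; c=q.mean(0); U,S,V=np.linalg.svd(q-c); n=V[2]; n*=np.sign(n[2])
    print('inl',best,'normal',n.round(4),'elev slope deg',np.degrees(np.arccos(n[2])))
    # in plane rectangle
    mask2=np.zeros(m.shape,bool); vv,uu=np.where(m); mask2[vv[K],uu[K]]=1
    e1=V[0]; e2=V[1]
    xy=((q-c)@np.stack([e1,e2]).T*1e4).astype(np.float32)
    r=cv2.minAreaRect(xy); bx=cv2.boxPoints(r)/1e4
    C=[c+x[0]*e1+x[1]*e2 for x in bx]
    s0=C[1]-C[0]; s1=C[2]-C[1]
    L,W=(s0,s1) if np.linalg.norm(s0)>np.linalg.norm(s1) else (s1,s0)
    ctr=np.mean(C,0); z=L/np.linalg.norm(L); z*=np.sign(z[2])
    print('len',np.linalg.norm(L),'wid',np.linalg.norm(W),'ctr',ctr.round(4),'z',z.round(4),'heading',np.degrees(np.arctan2(z[1],z[0])),'elev',np.degrees(np.arcsin(z[2])))
    print('low end',(ctr-z*np.linalg.norm(L)/2).round(4),'high end',(ctr+z*np.linalg.norm(L)/2).round(4))
    return ctr,z,n
if __name__=='__main__':
    f=grab('wrist'); fit(f,(270,60,400,140)); save(f,'w1c.png',(240,40,420,160),4.4)
    for l in ('lamp','lamp_top','switch_top','dock','lamp_foot'):
        print(l,[(round(x['score'],2),np.round(x['uv'],1).tolist()) for x in manip.place_of(f,l)])
    fit(f,(60,40,185,100))
E
python3 lampfit.py
```

```text
n 2978
inl 2405 normal [-0.5085  0.1307  0.8511] elev slope deg 31.670590243498253
len 0.11666503374174787 wid 0.03252337350326086 ctr [0.4648 0.3264 0.0921] z [ 0.8245 -0.2109  0.525 ] heading -14.350390418998765 elev 31.67057295881373
low end [0.4167 0.3387 0.0615] high end [0.5129 0.3141 0.1228]
lamp [(0.96, [288.8, 89.8]), (0.89, [205.2, 77.6])]
lamp_top [(0.85, [104.6, 71.5]), (0.64, [363.1, 104.9])]
switch_top [(0.59, [327.6, 102.1]), (0.5, [75.1, 64.8]), (0.48, [389.7, 115.4])]
dock []
lamp_foot [(0.98, [225.4, 77.2]), (0.87, [275.8, 87.2])]
n 3937
inl 3394 normal [-0.0843  0.0124  0.9964] elev slope deg 4.888675099307325
len 0.1444056127581891 wid 0.04218017073877535 ctr [0.2219 0.3591 0.05  ] z [ 0.9932 -0.0791  0.085 ] heading -4.550846309472845 elev 4.877812192197996
low end [0.1502 0.3648 0.0438] high end [0.2936 0.3534 0.0561]
```

View pics/w1c.png

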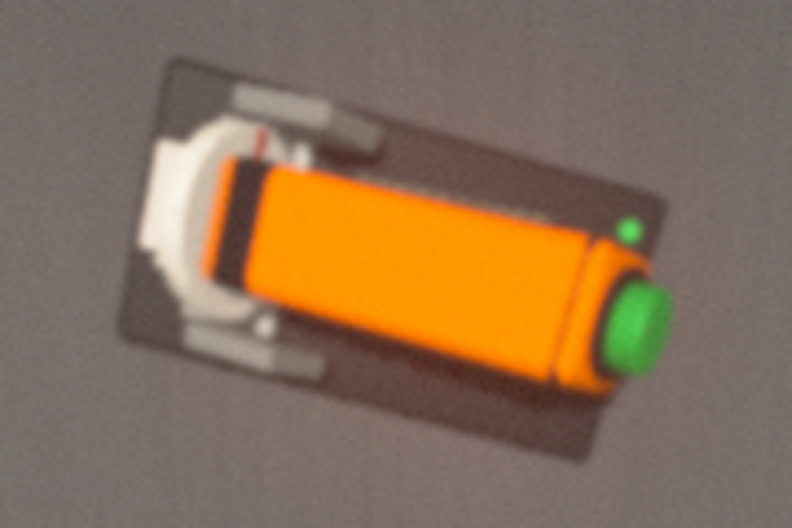

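Lamp in dock at w1 (335,105): body measures 117 x 33 mm, against 144 x 42 mm for the other at (125,70). The dock one is therefore the smaller lamp; its heading is -14.4° and its slope 31.7°. Its window (+x) faces image-up (left), as the task states.

```bash
cat > go.py <<'E'
from h import *
from scipy.spatial.transform import Rotation as Ro
def togo(p,R,verbose=True):
    o=manip.get_obs(); Rc=np.array(o['tool_rot']); d=Rc.T@(np.array(p)-o['eef_pos']); rv=Ro.from_matrix(Rc.T@R).as_rotvec(degrees=True)
    print('shift units (current axes)',(d/.25).round(3),'rot units',(rv/30).round(3),'| mm',(d*1e3).round(1),'deg',rv.round(1), 'shift in target axes units',((R.T@(np.array(p)-o['eef_pos']))/.25).round(3))
def lampR(ctr,z,n):
    y=n-z*(n@z); y/=np.linalg.norm(y); x=np.cross(y,z); R=np.stack([x,y,z],1)
    return R,ctr-.017*y-.0665*z
def graspR(RL,th):  # th = angle between tool z and -lamp z ; tool y = lamp x
    x,y,z=RL.T; t=np.radians(th)
    tz=-z*np.cos(t)-y*np.sin(t); ty=x; return np.stack([np.cross(ty,tz),ty,tz],1)
E
python3 - <<'E'
from go import *; from lampfit import fit
f=grab('wrist'); RL,O=lampR(*fit(f,(270,60,400,140)))
print('O',O.round(4)); R=graspR(RL,30); G=O+.093*RL[:,2]; np.savez('l.npz',RL=RL,O=O,R=R,G=G)
T=G+manip.grasp_offset*R[:,2]; print('tcp',T,'toolz',R[:,2])
togo(T-.1*R[:,2],R)
E
```

```text
n 2993
inl 2415 normal [-0.5057  0.1386  0.8515] elev slope deg 31.625660648045173
len 0.1148835634498598 wid 0.032451269066385124 ctr [0.4645 0.3266 0.092 ] z [ 0.8253 -0.2097  0.5243] heading -14.253796414493246 elev 31.621204787297287
low end [0.4171 0.3386 0.0619] high end [0.5119 0.3145 0.1222]
O [0.4183 0.3381 0.0427]
tcp [0.48637248 0.320743   0.07501569] toolz [-0.46188331  0.11228743 -0.87980415]
shift units (current axes) [0.299 0.279 0.461] rot units [ 0.636  0.793 -2.46 ] | mm [ 74.9  69.7 115.3] deg [ 19.1  23.8 -73.8] shift in target axes units [-0.39   0.363  0.31 ]
```

```bash
python3 -m handwheel '[[0.15,0.14,0.11,0,0,0],[0.149,0.139,0.1,0,0,0],[0,0,0,0.0795,0.099,-0.3075],[0,0,0,0.0795,0.099,-0.3075],[0,0,0,0.0795,0.099,-0.3075],[0,0,0,0.0795,0.099,-0.3075],[0,0,0,0.0795,0.099,-0.3075],[0,0,0,0.0795,0.099,-0.3075],[0,0,0,0.0795,0.099,-0.3075],[0,0,0,0.0795,0.099,-0.3075]]'
python3 -m handwheel '[[0,0,0,0,0,0],[0,0,0,0,0,0]]'
python3 - <<'E'
from go import *
L=np.load('l.npz'); o=manip.get_obs(); print(np.round(o['q'],1))
togo(L['G']+.0187*L['R'][:,2]-.1*L['R'][:,2],L['R'])
f=grab('wrist'); save(f,'w2.png')
E
```

```text
time_s: 4.8
eef_pos: [0.5328, 0.3095, 0.2258]
tool_rot: [[-0.851, 0.246, -0.463], [0.219, 0.969, 0.111], [0.476, -0.007, -0.879]]
wrist_force: [0.1, 0.6, 0.5]
width: 0.999
time_s: 5.05
eef_pos: [0.5325, 0.3102, 0.2256]
tool_rot: [[-0.851, 0.253, -0.461], [0.227, 0.967, 0.112], [0.474, -0.01, -0.881]]
wrist_force: [0.6, 0.8, 0.8]
width: 1.001
[ 22.3  42.5  39.7 110.8  16.1  33.7]
shift units (current axes) [-0.119 -0.     0.22 ] rot units [-0.     0.003 -0.005] | mm [-29.9  -0.1  55. ] deg [-0.   0.1 -0.1] shift in target axes units [-0.12  -0.001  0.22 ]
```

View pics/w2.png

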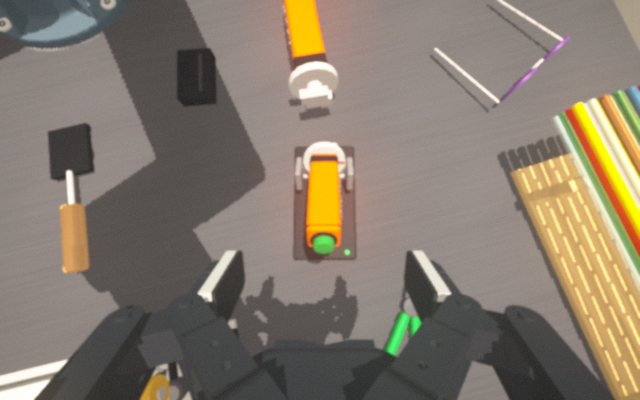

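Run:
```python
from go import *; from lampfit import fit
L=np.load('l.npz')
f=grab('wrist'); RL,O=lampR(*fit(f,(290,130,360,260)))
print('O',O.round(4), L['O'].round(4)); R=graspR(RL,30); G=O+.093*RL[:,2]; 
RL=(RL+L['RL'])/2; O2=O
print(G.round(4),L['G'].round(4))
P=cloud(f); # body sides: central row
togo(G+.0187*R[:,2]-.1*R[:,2],R)
togo(G+.0187*R[:,2],R)
for r in (200,220): print([(c,(P[r,c]*1e3).round(0).tolist()) for c in range(296,356,5)])
np.savez('l2.npz',RL=RL,O=O,R=R,G=G)
```

```text
n 853
inl 418 normal [-0.5111  0.1226  0.8507] elev slope deg 31.708375532195873
len 0.1132685479697033 wid 0.0326355889671518 ctr [0.4659 0.326  0.0923] z [ 0.8235 -0.2139  0.5255] heading -14.558251679038158 elev 31.703952849601723
low end [0.4193 0.3381 0.0626] high end [0.5126 0.3139 0.1221]
O [0.4198 0.3381 0.0429] [0.4183 0.3381 0.0427]
[0.4964 0.3182 0.0918] [0.495  0.3186 0.0915]
shift units (current axes) [-0.126 -0.005  0.218] rot units [-0.024  0.001 -0.025] | mm [-31.6  -1.2  54.6] deg [-0.7  0.  -0.7] shift in target axes units [-0.127 -0.009  0.218]
shift units (current axes) [-0.126  0.     0.618] rot units [-0.024  0.001 -0.025] | mm [-3.150e+01  1.000e-01  1.546e+02] deg [-0.7  0.  -0.7] shift in target axes units [-0.127 -0.009  0.618]
[(296, [455.0, 288.0, 11.0]), (301, [457.0, 295.0, 11.0]), (306, [459.0, 302.0, 10.0]), (311, [477.0, 309.0, 101.0]), (316, [479.0, 314.0, 103.0]), (321, [480.0, 320.0, 103.0]), (326, [481.0, 325.0, 102.0]), (331, [483.0, 330.0, 103.0]), (336, [484.0, 335.0, 103.0]), (341, [471.0, 348.0, 11.0]), (346, [473.0, 355.0, 9.0]), (351, [475.0, 362.0, 11.0])]
[(296, [482.0, 282.0, 10.0]), (301, [484.0, 288.0, 12.0]), (306, [486.0, 295.0, 11.0]), (311, [499.0, 305.0, 116.0]), (316, [500.0, 309.0, 116.0]), (321, [502.0, 314.0, 116.0]), (326, [503.0, 319.0, 115.0]), (331, [504.0, 324.0, 117.0]), (336, [506.0, 328.0, 118.0]), (341, [506.0, 334.0, 110.0]), (346, [500.0, 348.0, 11.0]), (351, [501.0, 354.0, 10.0])]
```

```bash
python3 -m handwheel '[[-0.126,0,0.15,-0.012,0,-0.012],[0,0,0.16,0,0,0],[0,0,0.15,0,0,0],[0,0,0.1,0,0,0],[0,0,0.056,0,0,0],[0,0,0,0,0,0]]'
python3 - <<'E'
from go import *
L=np.load('l2.npz'); o=manip.get_obs(); print(np.round(o['q'],1))
togo(L['G']+.0187*L['R'][:,2],L['R'])
f=grab('wrist'); save(f,'w3.png')
E
```

```text
time_s: 5.9
eef_pos: [0.4877, 0.3213, 0.0755]
tool_rot: [[-0.853, 0.247, -0.46], [0.218, 0.969, 0.117], [0.475, -0.0, -0.88]]
wrist_force: [0.4, -0.4, 1.1]
width: 1.005
[24.4 41.3 15.2 86.8 17.3 35.2]
shift units (current axes) [-0.002 -0.003 -0.   ] rot units [-0.014 -0.002 -0.009] | mm [-0.4 -0.7 -0.1] deg [-0.4 -0.1 -0.3] shift in target axes units [-0.002 -0.003 -0.   ]
```

View pics/w3.png

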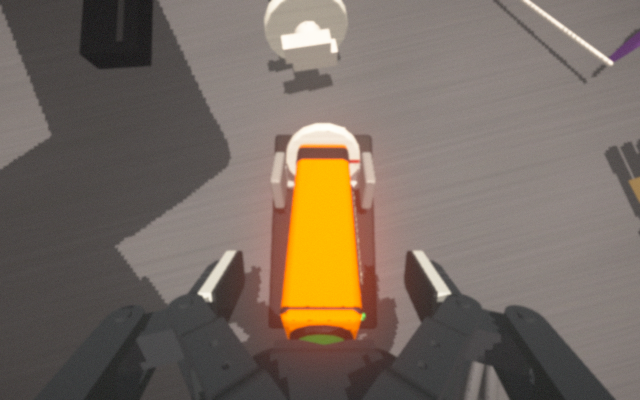

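The lamp body (320,250) is centred between the pads (225 and 430). I'll close the fingers.

```bash
python3 -m handwheel '[[0,0,0,0,0,0],[0,0,0,0,0,0],[0,0,0,0,0,0],[0,0,0,0,0,0],[0,0,0,0,0,0],[0,0,0,0,0,0]]' 1;python3 -m handwheel '[[0,0,0,0,0,0],[0,0,0,0,0,0]]'
```

```text
time_s: 6.7
eef_pos: [0.4885, 0.3212, 0.0755]
tool_rot: [[-0.853, 0.247, -0.459], [0.217, 0.969, 0.117], [0.474, 0.0, -0.88]]
wrist_force: [2.0, -3.6, 5.2]
width: 0.392
time_s: 6.95
eef_pos: [0.4885, 0.3212, 0.0755]
tool_rot: [[-0.853, 0.247, -0.46], [0.218, 0.969, 0.117], [0.474, -0.0, -0.88]]
wrist_force: [2.5, -2.1, 5.4]
width: 0.386
```

```bash
python3 -m handwheel '[[0.019,0,-0.035,0,0,0],[0.019,0,-0.035,0,0,0],[0.038,0,-0.07,0,0,0],[0.057,0,-0.106,0,0,0],[0.095,0,-0.176,0,0,0],[0.095,0,-0.176,0,0,0],[0,0,0,0,0,0],[0,0,0,0,0,0]]'
python3 - <<'E'
from h import *
f=grab('wrist'); save(f,'w4.png'); o=manip.get_obs(); print(np.round(o['q'],1),np.round(o['wrist_force'],2))
E
```

```text
time_s: 7.95
eef_pos: [0.488, 0.3214, 0.2443]
tool_rot: [[-0.853, 0.247, -0.46], [0.217, 0.969, 0.117], [0.475, -0.0, -0.88]]
wrist_force: [-0.5, -1.0, -4.1]
width: 0.39
[ 24.4  37.5  32.7 108.2  17.3  35.2] [-0.27 -0.2  -3.77]
```

View pics/w4.png

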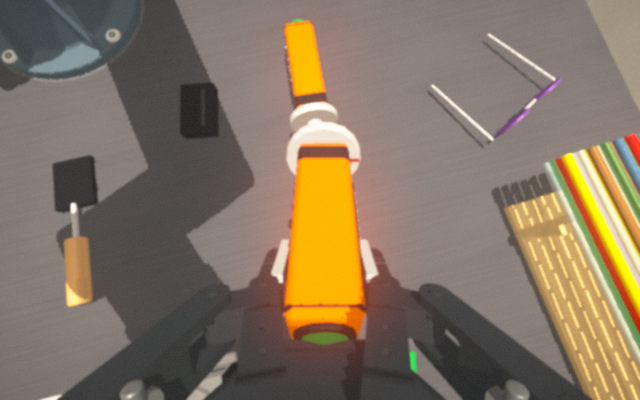

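```bash
cat > up.py <<'E'
from go import *; from lampfit import fit
A=np.radians(1.9)
def upR(yaw=0,a=A):   # yaw: world rotation of lamp about z from step-1 pose
    t=-a+yaw
    x=np.array([-np.sin(t),np.cos(t),0]); z=np.array([0,0,1.]); return np.stack([x,np.cross(z,x),z],1)
E
python3 - <<'E'
from up import *
L=np.load('l2.npz'); o=manip.get_obs()
f=grab('wrist'); RL,O=lampR(*fit(f,(270,135,380,325)))
R0=np.array(o['tool_rot']); Ri=R0.T@RL; Oi=R0.T@(O-o['eef_pos'])
print('in tool: O',Oi.round(4)); print(Ri.round(3)); np.savez('inh.npz',Ri=Ri,Oi=Oi)
exp=graspR(np.eye(3),30).T; print(exp.round(3))
# target
def tgt(org): 
    R=upR()@Ri.T; return np.array(org)-R@Oi,R
p,R=tgt([.617-.17,-.075,.16]); print('stage',p); togo(p,R)
E
```

```text
n 6218
inl 4989 normal [-0.5115  0.1397  0.8478] elev slope deg 32.02195114554609
len 0.11628897006387305 wid 0.0358983115763866 ctr [0.4647 0.3273 0.2604] z [ 0.8281 -0.1833  0.5298] heading -12.483519078871083 elev 31.991457754502726
low end [0.4165 0.338  0.2296] high end [0.5128 0.3166 0.2912]
in tool: O [ 0.0469 -0.0017  0.063 ]
[[ 0.006  0.87  -0.493]
 [ 1.     0.008  0.026]
 [ 0.026 -0.493 -0.869]]
[[ 0.     0.866 -0.5  ]
 [ 1.     0.     0.   ]
 [-0.    -0.5   -0.866]]
stage [ 0.45670307 -0.07551797  0.23790794]
shift units (current axes) [-0.251 -1.568 -0.107] rot units [-0.059 -1.921 -0.446] | mm [ -62.7 -392.1  -26.8] deg [ -1.8 -57.6 -13.4] shift in target axes units [ 0.064 -1.59  -0.058]
```

```bash
python3 -m handwheel '[[-0.02,-0.12,0,0,0,0],[-0.04,-0.242,-0.017,0,0,0],[-0.04,-0.242,-0.017,0,0,0],[-0.04,-0.242,-0.018,0,0,0],[-0.04,-0.242,-0.018,0,0,0],[-0.04,-0.24,-0.018,0,0,0],[-0.03,-0.12,-0.018,0,0,0],[0,-0.12,0,0,0,0],[0,0,0,0,0,0]]'; python3 -m handwheel '[[0,0,0,-0.01,-0.32,-0.074],[0,0,0,-0.01,-0.32,-0.074],[0,0,0,-0.01,-0.32,-0.074],[0,0,0,-0.01,-0.32,-0.074],[0,0,0,-0.01,-0.32,-0.074],[0,0,0,-0.01,-0.32,-0.074],[0,0,0,0,0,0],[0,0,0,0,0,0]]'
python3 - <<'E'
from up import *
I=np.load('inh.npz'); R=upR()@I['Ri'].T; p=np.array([.617-.17,-.075,.16])-R@I['Oi']; togo(p,R)
f=grab('wrist'); save(f,'w5.png'); o=manip.get_obs(); print(np.round(o['q'],1))
g=grab('side'); save(g,'s5.png')
E
```

```text
time_s: 9.18
eef_pos: [0.456, -0.0767, 0.2377]
tool_rot: [[-0.851, 0.25, -0.462], [0.22, 0.968, 0.119], [0.477, -0.0, -0.879]]
wrist_force: [-0.1, 1.5, -3.9]
width: 0.388
time_s: 10.18
eef_pos: [0.4576, -0.075, 0.2396]
tool_rot: [[-0.869, 0.027, 0.494], [0.037, 0.999, 0.011], [-0.493, 0.028, -0.869]]
wrist_force: [0.3, -0.0, -3.0]
width: 0.388
shift units (current axes) [ 0.006 -0.002  0.004] rot units [ 0.002  0.    -0.004] | mm [ 1.6 -0.5  1. ] deg [ 0.1  0.  -0.1] shift in target axes units [ 0.006 -0.002  0.004]
[-14.4 -12.8 -34.8  39.3   7.7 -10.5]
```

View pics/w5.png

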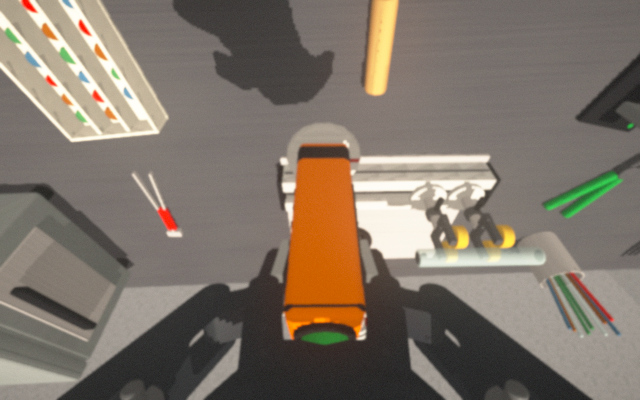

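View pics/s5.png

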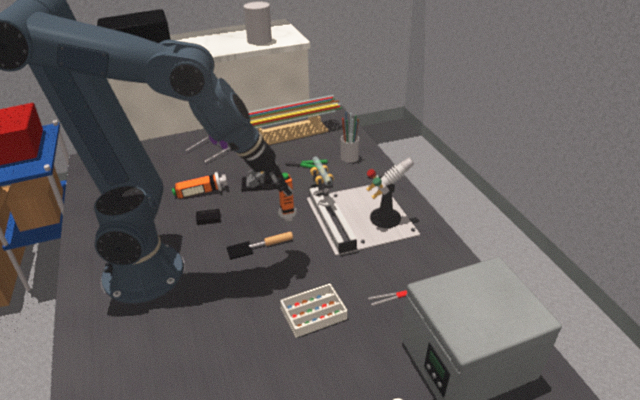

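```bash
cat > meas.py <<'E'
from up import *; from rail import rail
from scipy.spatial.transform import Rotation as Ro
def lampin(f,box):
    o=manip.get_obs(); P=cloud(f); m=orange2(f,box)
    return
def face(f,box,v=True):
    """front (+y lamp) face : plane normal, lateral centre via pixel edges by depth"""
    from lampfit import orange
    P=cloud(f); m=orange(f); b=np.zeros_like(m); b[box[1]:box[3],box[0]:box[2]]=1; m&=b&~np.isnan(P[...,0])
    p=P[m]; rng=np.random.default_rng(0); best=0
    for _ in range(400):
        a,b_,c=p[rng.choice(len(p),3,False)]; n=np.cross(b_-a,c-a); L=np.linalg.norm(n)
        if L<1e-7: continue
        n/=L; k=abs((p-a)@n)<.0015
        if k.sum()>best: best=k.sum(); K=k
    q=p[K]; c=q.mean(0); n=np.linalg.svd(q-c)[2][2]; n*=-np.sign(n[0])
    # edges: bin along z, left/right of plane inliers
    zz=q[:,2]; L=[];Rr=[]
    hz=np.linspace(zz.min()+.01,zz.max()-.015,16)
    for z0,z1 in zip(hz[:-1],hz[1:]):
        k=(zz>=z0)&(zz<z1); yy=q[k]; i=yy[:,1].argmin(); j=yy[:,1].argmax(); L.append(yy[i]); Rr.append(yy[j])
    L=np.array(L);Rr=np.array(Rr); M=(L+Rr)/2
    s=np.polyfit(M[:,2],M[:,1],1)
    print('n',best,'normal',n.round(4),'pitch deg(normal z)',np.degrees(np.arcsin(n[2])).round(2),'yaw deg of -normal',np.degrees(np.arctan2(-n[1],-n[0])).round(2),
      'roll dy/dz deg',np.degrees(np.arctan(s[0])).round(2),'width mm',(1e3*(Rr-L)[:,1].mean()).round(1),'z range',zz.min().round(4),zz.max().round(4),'mid',M.mean(0).round(4))
    return n,M,q
E
python3 - <<'E'
from meas import *
f=grab('wrist'); n,M,q=face(f,(280,130,370,330)); a,c,pts=rail(f,-.13,.02)
print('pts y',pts[:,1].min(),pts[:,1].max())
save(f,'w5c.png',(240,100,520,280),2.8)
E
```

```text
n 10274 normal [-0.9997  0.0253 -0.0021] pitch deg(normal z) -0.12 yaw deg of -normal -1.45 roll dy/dz deg -0.57 width mm 31.7 z range 0.1704 0.2861 mid [ 0.4336 -0.0742  0.2253]
a deg 2.107191169989527 c at y=0 0.6199198461072495 n 914 cost/n 3.2507427224332262e-09
pts y -0.12999323319335665 0.01994015446439784
```

View pics/w5c.png

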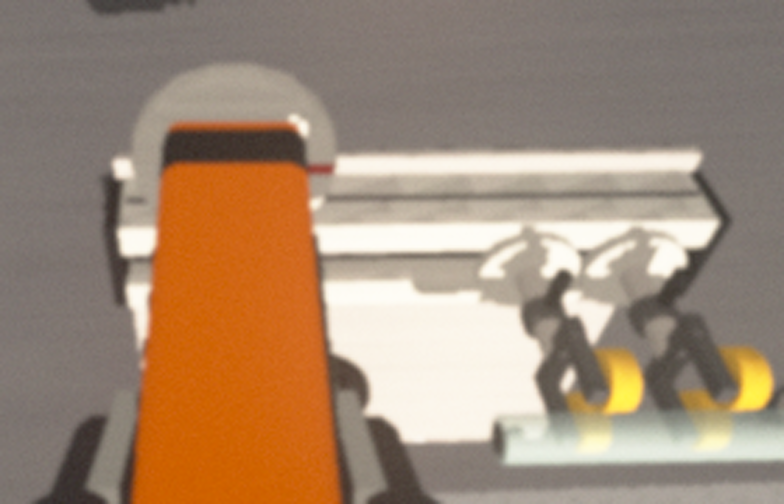

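```bash
python3 -m handwheel '[[-0.097,0.003,0.055,0,0,0],[-0.1935,0.006,0.11,0,0,0],[-0.1935,0.006,0.11,0,0,0],[-0.0965,0.003,0.055,0,0,0],[0,0,0,0,0,0],[0.04,-0.002,0.07,0,0,0],[0.06,-0.003,0.106,0,0,0],[0.045,-0.003,0.08,0,0,0],[0,0,0,0,0,0],[0,0,0,0,0,0]]'
python3 - <<'E'
from meas import *
o=manip.get_obs(); print(np.round(o['eef_pos'],4),np.round(o['q'],1))
f=grab('wrist'); save(f,'w6.png'); n,M,q=face(f,(280,130,370,330)); a,c,pts=rail(f,-.13,.02)
print('pts y',pts[:,1].min(),pts[:,1].max())
g=grab('side'); save(g,'s6.png',(280,120,440,270),4)
E
```

```text
time_s: 11.58
eef_pos: [0.6247, -0.0752, 0.1665]
tool_rot: [[-0.868, 0.026, 0.496], [0.036, 0.999, 0.011], [-0.496, 0.027, -0.868]]
wrist_force: [0.0, -0.1, -2.9]
width: 0.392
[ 0.6247 -0.0752  0.1665] [ -9.4   7.4 -28.   25.3   5.3  -6.1]
n 10102 normal [-0.9997  0.0263 -0.0026] pitch deg(normal z) -0.15 yaw deg of -normal -1.51 roll dy/dz deg -0.07 width mm 31.1 z range 0.0973 0.2128 mid [ 0.5992 -0.074   0.152 ]
a deg 1.9658823490142827 c at y=0 0.6198063859939552 n 6450 cost/n 4.943140549578088e-09
pts y -0.12995034523391477 0.019956607859699493
```

View pics/w6.png

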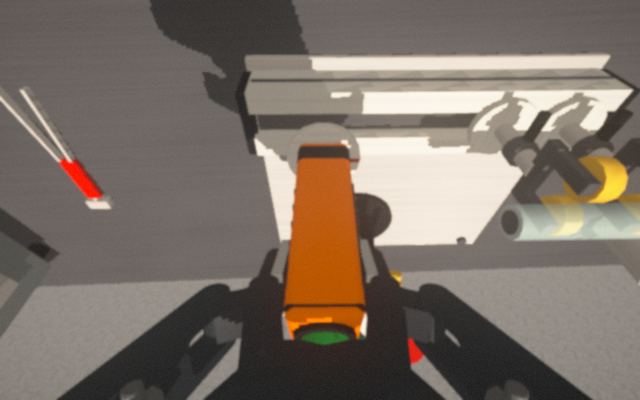

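View pics/s6.png

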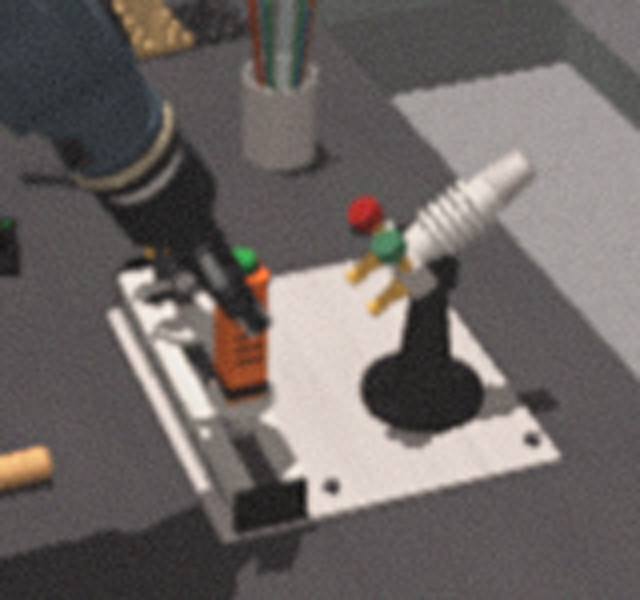

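```bash
python3 -m handwheel '[[-0.0035,0,0.002,0.008,0,0.0145],[0.02,-0.001,0.035,0,0,0],[0.015,-0.001,0.026,0,0,0],[0,0,0,0,0,0],[0,0,0,0,0,0]]'
python3 - <<'E'
from meas import *
o=manip.get_obs(); print(np.round(o['eef_pos'],4),np.round(o['wrist_force'],2))
f=grab('wrist'); n,M,q=face(f,(280,130,370,330)); a,c,pts=rail(f,-.13,.02)
save(f,'w7.png',(200,40,440,200),3.3)
s=(pts[:,0]-c)*np.cos(a)-pts[:,1]*np.sin(a); h=np.histogram(s,np.arange(-.034,.0345,.001)); print(h[0])
E
```

```text
time_s: 12.3
eef_pos: [0.6246, -0.075, 0.1475]
tool_rot: [[-0.868, 0.035, 0.495], [0.044, 0.999, 0.007], [-0.494, 0.028, -0.869]]
wrist_force: [0.4, 0.6, -4.3]
width: 0.392
[ 0.6246 -0.075   0.1475] [ 0.37  0.61 -4.33]
n 10112 normal [-0.9995  0.0314 -0.0021] pitch deg(normal z) -0.12 yaw deg of -normal -1.8 roll dy/dz deg -0.32 width mm 31.6 z range 0.0778 0.1942 mid [ 0.5993 -0.0739  0.1338]
a deg 2.0021440381184217 c at y=0 0.6198659945614614 n 6961 cost/n 6.974675324266783e-09
[  0   0   0 101 738 287 243 257 261 249 251 230 274 231 228 255 214 231
 193 206 193 168  65   0   0   0   0   0   0   0   0   0   0   0   0   0
   0   0   0   0   0   0   0   0   0 112 313 129  91 107  93  87 102 100
  91  92  93  94  88  88  89  88  94  77  50   8   0   0]
```

View pics/w7.png

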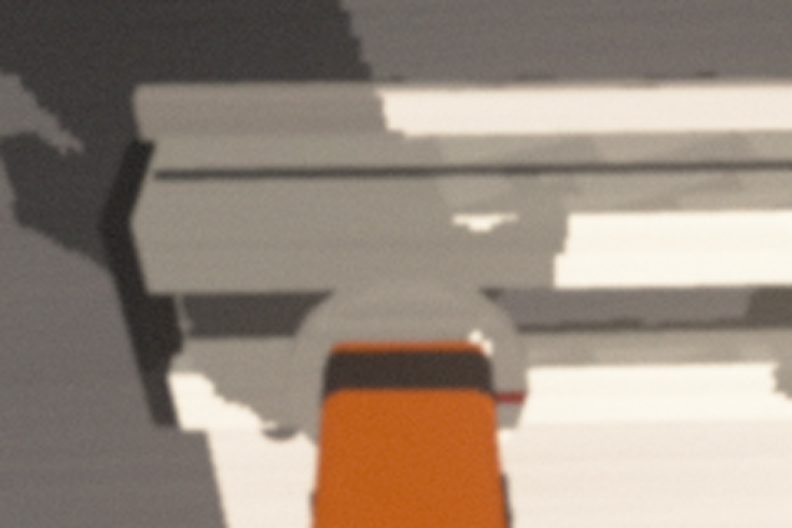

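```bash
python3 -m handwheel '[[-0.0045,0,0.0025,0,0,0],[0,0,0,0,0,0]]'; python3 -m handwheel '[[0.006,-0.0003,0.0104,0,0,0],[0.006,-0.0003,0.0104,0,0,0],[0,0,0,0,0,0]]'
```

```text
time_s: 12.6
eef_pos: [0.6263, -0.0751, 0.1479]
tool_rot: [[-0.868, 0.035, 0.495], [0.044, 0.999, 0.007], [-0.495, 0.028, -0.869]]
wrist_force: [-1.1, -0.4, -4.2]
width: 0.389
time_s: 12.98
eef_pos: [0.6258, -0.0751, 0.1413]
tool_rot: [[-0.868, 0.035, 0.495], [0.044, 0.999, 0.007], [-0.494, 0.028, -0.869]]
wrist_force: [-0.1, 0.4, -3.4]
width: 0.392
```

```bash
python3 -m handwheel '[[0.006,-0.0003,0.0104,0,0,0],[0.006,-0.0003,0.0104,0,0,0],[0,0,0,0,0,0]]'
python3 - <<'E'
from meas import *
f=grab('wrist'); n,M,q=face(f,(280,130,370,330)); a,c,pts=rail(f,-.13,.02)
E
```

```text
time_s: 13.35
eef_pos: [0.6259, -0.0751, 0.1354]
tool_rot: [[-0.868, 0.035, 0.495], [0.044, 0.999, 0.007], [-0.494, 0.028, -0.869]]
wrist_force: [-0.1, -0.5, -3.5]
width: 0.389
n 10159 normal [-9.993e-01  3.610e-02 -4.000e-04] pitch deg(normal z) -0.02 yaw deg of -normal -2.07 roll dy/dz deg -1.09 width mm 31.8 z range 0.0665 0.1826 mid [ 0.6003 -0.0734  0.1217]
a deg 1.946257489919663 c at y=0 0.619847394824026 n 7210 cost/n 9.267447063633221e-09
```

```bash
python3 -m handwheel '[[0.006,-0.0003,0.0104,0,0,0],[0.006,-0.0003,0.0104,0,0,0],[0,0,0,0,0,0]]'; python3 -m handwheel '[[0.003,-0.0002,0.0052,0,0,0],[0,0,0,0,0,0],[0.002,0,0.0035,0,0,0],[0,0,0,0,0,0]]'
python3 - <<'E'
from meas import *
f=grab('wrist'); n,M,q=face(f,(280,130,370,330)); a,c,pts=rail(f,-.13,.02); save(f,'w8.png',(200,40,440,200),3.3)
E
```

```text
time_s: 13.78
eef_pos: [0.6258, -0.075, 0.1294]
tool_rot: [[-0.868, 0.035, 0.495], [0.044, 0.999, 0.007], [-0.494, 0.028, -0.869]]
wrist_force: [-0.3, 0.1, -3.9]
width: 0.392
time_s: 14.28
eef_pos: [0.6263, -0.0751, 0.1278]
tool_rot: [[-0.868, 0.035, 0.496], [0.044, 0.999, 0.007], [-0.495, 0.028, -0.868]]
wrist_force: [-2.7, 0.1, -0.4]
width: 0.388
n 10153 normal [-0.9995  0.0311 -0.0016] pitch deg(normal z) -0.09 yaw deg of -normal -1.78 roll dy/dz deg -0.77 width mm 31.5 z range 0.0587 0.1747 mid [ 0.6007 -0.0736  0.1138]
a deg 1.9595519900321956 c at y=0 0.6199394605159738 n 7586 cost/n 1.1132016461008354e-08
```

View pics/w8.png

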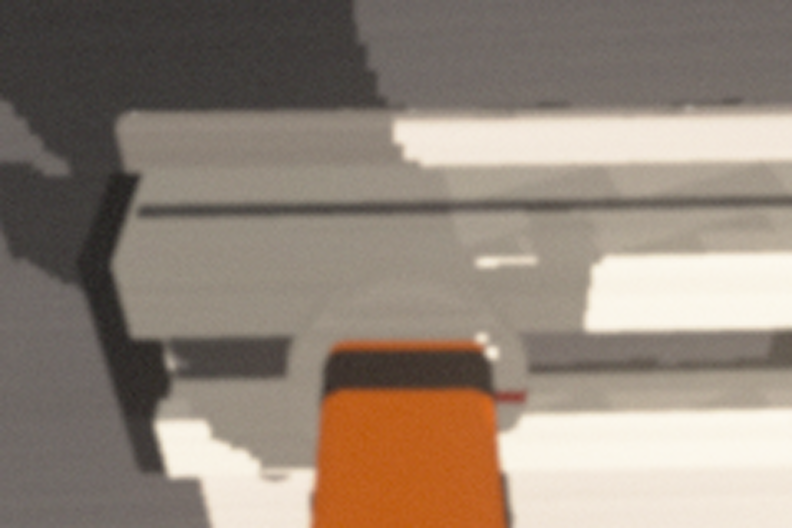

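```bash
python3 -m handwheel '[[0.002,0,0.0035,0,0,0],[0,0,0,0,0,0],[0.002,0,0.0035,0,0,0],[0,0,0,0,0,0]]'
python3 - <<'E'
from meas import *
o=manip.get_obs(); print(np.round(o['eef_pos'],4),np.round(o['wrist_force'],2),np.round(o['ft_torque'],2))
f=grab('wrist'); n,M,q=face(f,(280,130,370,330))
P=cloud(f); print('rail z', [np.nanmedian(P[r:r+4,300-60:300-40,2]).round(4) for r in (120,130,136)])
g=grab('side'); save(g,'s9.png',(300,150,400,260),6)
E
```

```text
time_s: 14.82
eef_pos: [0.6273, -0.0751, 0.1277]
tool_rot: [[-0.866, 0.035, 0.499], [0.044, 0.999, 0.006], [-0.498, 0.027, -0.867]]
wrist_force: [-8.3, 1.4, 15.0]
width: 0.39
[ 0.6273 -0.0751  0.1277] [-8.25  1.4  14.98] [0.12 1.08 0.06]
n 10272 normal [-0.9994  0.0336  0.0075] pitch deg(normal z) 0.43 yaw deg of -normal -1.93 roll dy/dz deg -1.35 width mm 32.0 z range 0.0591 0.1737 mid [ 0.6014 -0.0735  0.1135]
rail z [np.float64(0.048), np.float64(0.048), np.float64(0.0479)]
```

View pics/s9.png

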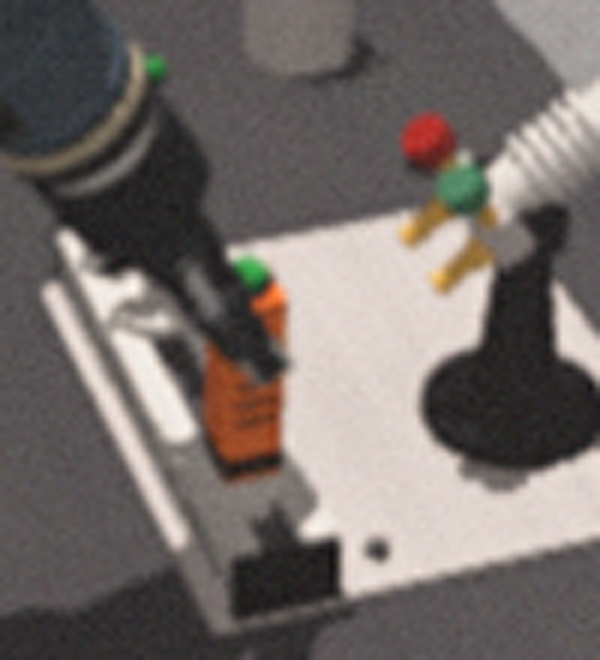

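Run:
```python
from meas import *
f=grab('wrist'); P=cloud(f)
for r in (128,131,134,137,140,146,150): print(r,[ (c,P[r,c,2].round(4)) for c in (288,292,296,300,310,320,330,340,346,350,354,358)])
```

```text
128 [(288, np.float64(0.0485)), (292, np.float64(0.0482)), (296, np.float64(0.0489)), (300, np.float64(0.0504)), (310, np.float64(0.0548)), (320, np.float64(0.0567)), (330, np.float64(0.0558)), (340, np.float64(0.0553)), (346, np.float64(0.0512)), (350, np.float64(0.0489)), (354, np.float64(0.049)), (358, np.float64(0.048))]
131 [(288, np.float64(0.048)), (292, np.float64(0.0479)), (296, np.float64(0.0491)), (300, np.float64(0.0542)), (310, np.float64(0.0572)), (320, np.float64(0.0568)), (330, np.float64(0.0578)), (340, np.float64(0.0565)), (346, np.float64(0.0558)), (350, np.float64(0.0523)), (354, np.float64(0.0476)), (358, np.float64(0.049))]
134 [(288, np.float64(0.0472)), (292, np.float64(0.0489)), (296, np.float64(0.0523)), (300, np.float64(0.0558)), (310, np.float64(0.0563)), (320, np.float64(0.0556)), (330, np.float64(0.0554)), (340, np.float64(0.0566)), (346, np.float64(0.0561)), (350, np.float64(0.0556)), (354, np.float64(0.0514)), (358, np.float64(0.0478))]
137 [(288, np.float64(0.0484)), (292, np.float64(0.0523)), (296, np.float64(0.0551)), (300, np.float64(0.0566)), (310
[... 489 characters left out ...]
p.float64(0.057)), (358, np.float64(0.0501))]
146 [(288, np.float64(0.0545)), (292, np.float64(0.0561)), (296, np.float64(0.0565)), (300, np.float64(0.0618)), (310, np.float64(0.0642)), (320, np.float64(0.0632)), (330, np.float64(0.0639)), (340, np.float64(0.0647)), (346, np.float64(0.0622)), (350, np.float64(0.0579)), (354, np.float64(0.057)), (358, np.float64(0.0566))]
150 [(288, np.float64(0.055)), (292, np.float64(0.0564)), (296, np.float64(0.0563)), (300, np.float64(0.0671)), (310, np.float64(0.0675)), (320, np.float64(0.0676)), (330, np.float64(0.0692)), (340, np.float64(0.0686)), (346, np.float64(0.0678)), (350, np.float64(0.0562)), (354, np.float64(0.0557)), (358, np.float64(0.057))]
```

```bash
python3 -m handwheel '[[-0.003,0,-0.005,0,0,0],[0,0,0,0,0,0]]'; python3 -m handwheel '[[0,0,0,0,0,0],[0,0,0,0,0,0],[0,0,0,0,0,0],[0,0,0,0,0,0]]' 0;  python3 -m handwheel '[[0,0,-0.05,0,0,0],[0,0,-0.1,0,0,0],[0,0,-0.2,0,0,0],[0,0,-0.2,0,0,0],[0,0,0,0,0,0]]'
python3 - <<'E'
from meas import *
o=manip.get_obs(); print(np.round(o['eef_pos'],4),np.round(o['wrist_force'],2))
f=grab('wrist'); save(f,'w10.png'); n,M,q=face(f,(250,90,390,330));a,c,pts=rail(f,-.13,.02)
E
```

```text
time_s: 15.22
eef_pos: [0.6269, -0.0751, 0.1277]
tool_rot: [[-0.867, 0.035, 0.497], [0.044, 0.999, 0.007], [-0.496, 0.027, -0.868]]
wrist_force: [-3.0, 1.3, 7.2]
width: 0.386
time_s: 15.72
eef_pos: [0.6261, -0.075, 0.1266]
tool_rot: [[-0.868, 0.035, 0.495], [0.044, 0.999, 0.007], [-0.494, 0.028, -0.869]]
wrist_force: [-0.3, -0.5, -1.1]
width: 1.001
time_s: 16.35
eef_pos: [0.5584, -0.0764, 0.2514]
tool_rot: [[-0.864, 0.035, 0.502], [0.044, 0.999, 0.005], [-0.501, 0.026, -0.865]]
wrist_force: [1.7, -0.4, 0.8]
width: 1.002
[ 0.5584 -0.0764  0.2514] [ 1.66 -0.36  0.79]
n 2154 normal [-0.9995  0.0293  0.0087] pitch deg(normal z) 0.5 yaw deg of -normal -1.68 roll dy/dz deg 0.12 width mm 30.8 z range 0.0736 0.1736 mid [ 0.6005 -0.0721  0.1207]
a deg 1.9390210896730413 c at y=0 0.6194665735736469 n 2856 cost/n 2.48278907503436e-08
```

View pics/w10.png

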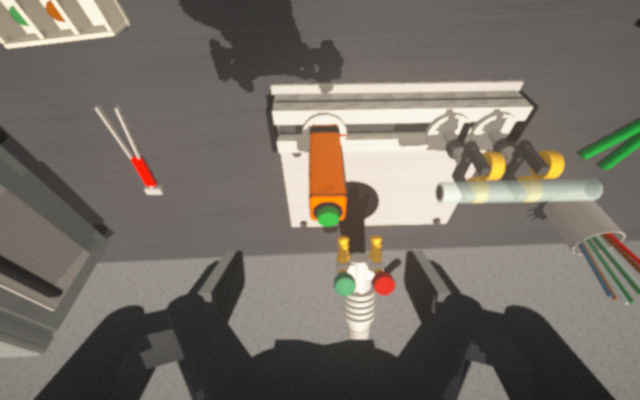

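Run:
```python
from meas import *
R=graspR(upR(),0); togo([.6178,-.0735,.255],R); print(R.round(3))
```

```text
shift units (current axes) [-0.218  0.02   0.098] rot units [ 0.049  0.997 -0.017] | mm [-54.4   5.   24.6] deg [ 1.5 29.9 -0.5] shift in target axes units [-0.238  0.019 -0.024]
[[-0.999  0.033  0.   ]
 [ 0.033  0.999 -0.   ]
 [-0.     0.    -1.   ]]
```

```bash
python3 -m handwheel '[[0,0,0,0.016,0.333,-0.006],[0,0,0,0.016,0.333,-0.006],[0,0,0,0.016,0.333,-0.006],[-0.12,0.01,-0.012,0,0,0],[-0.118,0.01,-0.012,0,0,0],[0,0,0,0,0,0],[0,0,0,0,0,0]]'
python3 - <<'E'
from meas import *
R=graspR(upR(),0); togo([.6178,-.0735,.255],R)
f=grab('wrist'); save(f,'w11.png'); h=cv2.cvtColor(f['image'],cv2.COLOR_RGB2HSV)
P=cloud(f); g=(h[...,0]>50)&(h[...,0]<80)&(h[...,1]>120)&(P[...,2]>.17)&(P[...,2]<.2)&(abs(P[...,0]-.62)<.03)
print('green',g.sum(),P[g].mean(0).round(4),P[g].min(0).round(4),P[g].max(0).round(4))
m=(abs(P[...,2]-.173)<.004)&(abs(P[...,0]-.62)<.04)&(abs(P[...,1]+.073)<.04); print('top',m.sum(),P[m].min(0).round(4),P[m].max(0).round(4))
print(np.round(manip.get_obs()['q'],1))
E
```

```text
time_s: 17.27
eef_pos: [0.6169, -0.0728, 0.2506]
tool_rot: [[-0.999, 0.032, -0.008], [0.032, 0.999, 0.002], [0.008, 0.001, -1.0]]
wrist_force: [-0.9, 0.5, 1.0]
width: 1.003
shift units (current axes) [-0.004 -0.003 -0.017] rot units [ 0.003 -0.015  0.002] | mm [-0.9 -0.7 -4.4] deg [ 0.1 -0.4  0.1] shift in target axes units [-0.004 -0.003 -0.017]
green 267 [ 0.612  -0.0721  0.1839] [ 0.606  -0.0812  0.1785] [ 0.6214 -0.0635  0.1858]
top 910 [ 0.5991 -0.0897  0.169 ] [ 0.6325 -0.0551  0.177 ]
[-6.8 23.5 16.5 83.4  0.  -4.9]
```

View pics/w11.png

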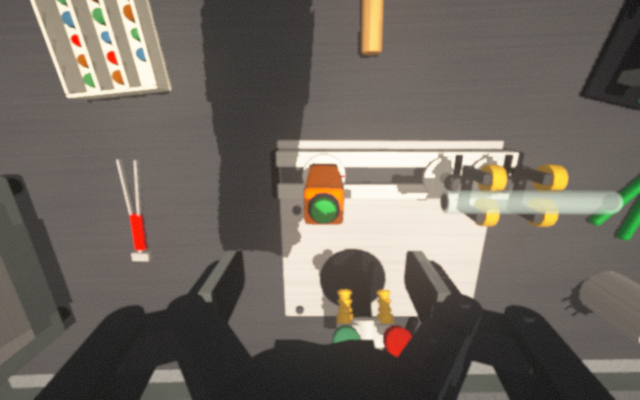

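```bash
python3 -m handwheel '[[0,0,0.15,0.003,-0.015,0],[0,0,0.15,0,0,0],[0,0,0.1,0,0,0],[0,0,0.05,0,0,0],[0,0,0.03,0,0,0],[0,0,0,0,0,0]]'
python3 - <<'E'
from meas import *
R=graspR(upR(),0); togo([.617,-.0726,.129],R)
f=grab('wrist'); save(f,'w12.png')
E
```

```text
time_s: 18.08
eef_pos: [0.6177, -0.0729, 0.1323]
tool_rot: [[-0.999, 0.032, 0.003], [0.032, 0.999, -0.0], [-0.003, -0.0, -1.0]]
wrist_force: [-0.0, 0.2, 0.2]
width: 0.997
shift units (current axes) [0.003 0.001 0.013] rot units [-0.001  0.005  0.002] | mm [0.7 0.3 3.3] deg [-0.   0.2  0. ] shift in target axes units [0.003 0.001 0.013]
```

View pics/w12.png

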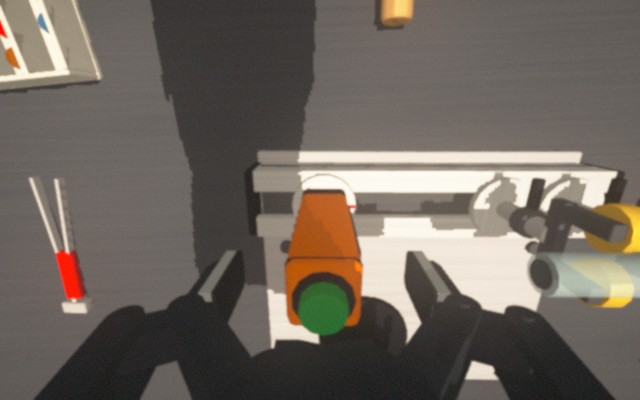

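```bash
python3 -m handwheel '[[0,0,0,0,0,0],[0,0,0,0,0,0],[0,0,0,0,0,0],[0,0,0,0,0,0],[0,0,0,0,0,0],[0,0,0,0,0,0]]' 1; python3 -m handwheel '[[0,0,0,0,0,0.15],[0,0,0,0,0,0.15],[0,0,0,0,0,0.2],[0,0,0,0,0,0]]'; python3 -c "
from bench import manip;o=manip.get_obs();print(o['wrist_force'],o['ft_torque'])"
```

```text
time_s: 18.88
eef_pos: [0.6179, -0.073, 0.1323]
tool_rot: [[-0.999, 0.032, 0.003], [0.032, 0.999, -0.001], [-0.003, -0.001, -1.0]]
wrist_force: [-0.3, -1.4, 5.7]
width: 0.391
time_s: 19.38
eef_pos: [0.6178, -0.0725, 0.1322]
tool_rot: [[-0.957, 0.291, 0.003], [0.291, 0.957, 0.0], [-0.003, 0.001, -1.0]]
wrist_force: [0.1, 1.3, 5.6]
width: 0.394
[0.06097567 1.28354463 5.59780274] [ 0.2985251   0.10448979 -0.09093021]
```

```bash
python3 -m handwheel '[[0,0,0,0,0,0.25],[0,0,0,0,0,0.3],[0,0,0,0,0,0.3],[0,0,0,0,0,0.3],[0,0,0,0,0,0.3],[0,0,0,0,0,0.3],[0,0,0,0,0,0.25],[0,0,0,0,0,0]]'
python3 - <<'E'
from meas import *
o=manip.get_obs();print(np.round(o['wrist_force'],2),np.round(o['ft_torque'],2)); R=graspR(upR(-np.pi/2),0); togo(o['eef_pos'],R)
E
```

```text
time_s: 20.38
eef_pos: [0.618, -0.0729, 0.1322]
tool_rot: [[-0.226, 0.974, 0.003], [0.974, 0.226, -0.001], [-0.001, 0.003, -1.0]]
wrist_force: [-0.2, -0.4, 5.4]
width: 0.394
[-0.25 -0.42  5.37] [-0.21  0.07 -0.04]
shift units (current axes) [0. 0. 0.] rot units [0.006 0.002 0.498] | mm [0. 0. 0.] deg [ 0.2  0.1 14.9] shift in target axes units [0. 0. 0.]
```

```bash
python3 -m handwheel '[[0,0,0,0,0,0.2],[0,0,0,0,0,0.2],[0,0,0,0,0,0.095],[0,0,0,0,0,0],[0,0,0,0,0,0]]'
python3 - <<'E'
from meas import *
o=manip.get_obs();print(np.round(o['wrist_force'],2),np.round(o['ft_torque'],2)); R=graspR(upR(-np.pi/2),0); togo(o['eef_pos'],R)
f=grab('wrist'); save(f,'w13.png')
E
```

```text
time_s: 21.0
eef_pos: [0.6179, -0.0731, 0.1322]
tool_rot: [[0.03, 1.0, 0.003], [1.0, -0.03, -0.001], [-0.001, 0.003, -1.0]]
wrist_force: [1.1, -0.9, 4.9]
width: 0.39
[ 1.12 -0.86  4.92] [-0.42  0.12 -0.02]
shift units (current axes) [0. 0. 0.] rot units [0.006 0.002 0.006] | mm [0. 0. 0.] deg [0.2 0.1 0.2] shift in target axes units [0. 0. 0.]
```

View pics/w13.png

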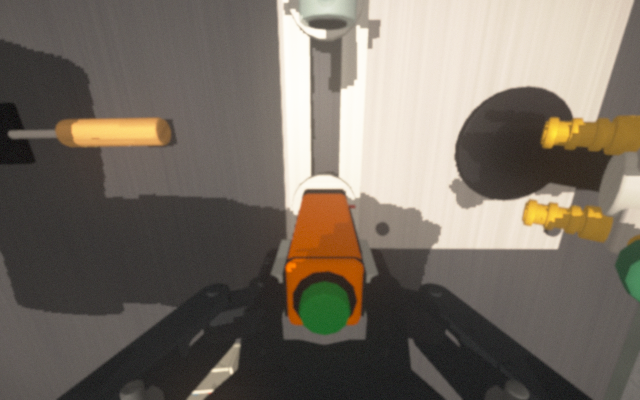

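```bash
python3 -m handwheel '[[0,0,0,0,0,0],[0,0,0,0,0,0],[0,0,0,0,0,0],[0,0,0,0,0,0]]' 0; python3 -m handwheel '[[0,0,-0.05,0,0,0],[0,0,-0.15,0,0,0],[0,0,-0.2,0,0,0],[0,0,-0.1,0,0,0],[0,0,0,0,0,0],[0,0,0,0,0,0]]'
python3 - <<'E'
from meas import *
o=manip.get_obs(); f=grab('wrist'); save(f,'w14.png'); h=cv2.cvtColor(f['image'],cv2.COLOR_RGB2HSV)
P=cloud(f); g=(h[...,0]>50)&(h[...,0]<80)&(h[...,1]>120)&(P[...,2]>.17)&(P[...,2]<.2)&(abs(P[...,0]-.62)<.03)
print('green',g.sum(),P[g].mean(0).round(4),P[g].min(0).round(4),P[g].max(0).round(4))
m=(abs(P[...,2]-.173)<.004)&(abs(P[...,0]-.62)<.04)&(abs(P[...,1]+.073)<.04); print('top',m.sum(),P[m].min(0).round(4),P[m].max(0).round(4))
g2=g&(P[...,2]>.182); print('captop',g2.sum(),P[g2].min(0).round(4),P[g2].max(0).round(4))
print('switch_top',[(round(x['score'],2),atz(f,x['uv'],.184).round(4).tolist()) for x in manip.place_of(f,'switch_top')])
a,c,_=rail(f,-.04,.02)
from lampfit import orange
mo=orange(f)&(P[...,1]>-.06)&(P[...,2]<.165)&(P[...,2]>.06); q=P[mo]; cc=q.mean(0); n=np.linalg.svd(q-cc)[2][2]; n*=np.sign(n[1]); k=abs((q-cc)@n)<.002; q=q[k]; cc=q.mean(0); n=np.linalg.svd(q-cc)[2][2];n*=np.sign(n[1])
print('+y face',len(q),n.round(4),'yaw off',np.degrees(np.arctan2(n[0],n[1])).round(2),'y at',cc.round(4),'xrange',np.percentile(q[:,0],[2,98]).round(4))
print(np.round(o['eef_pos'],4))
for nn in('scene','side'):
    g_=grab(nn); save(g_,nn+'14.png',(280,120,460,270),4)
E
```

```text
time_s: 21.55
eef_pos: [0.6176, -0.0728, 0.1317]
tool_rot: [[0.03, 1.0, 0.002], [1.0, -0.03, -0.0], [-0.0, 0.002, -1.0]]
wrist_force: [-0.5, 0.5, -0.1]
width: 1.003
time_s: 22.3
eef_pos: [0.6171, -0.0728, 0.2565]
tool_rot: [[0.03, 1.0, 0.002], [1.0, -0.03, -0.0], [-0.0, 0.002, -1.0]]
wrist_force: [-0.5, 0.9, -1.0]
width: 0.998
green 447 [ 0.6171 -0.0703  0.184 ] [ 0.6072 -0.08    0.1756] [ 0.6267 -0.0614  0.1865]
top 882 [ 0.6004 -0.0881  0.169 ] [ 0.6351 -0.0547  0.177 ]
captop 411 [ 0.6076 -0.08    0.1821] [ 0.6267 -0.0618  0.1865]
switch_top [(0.6, [0.6183, -0.0729, 0.184])]
a deg 1.44265615940094 c at y=0 0.620465737390516 n 1517 cost/n 2.0028297563786763e-10
+y face 310 [ 0.0788  0.1112 -0.9907] yaw off 35.34 y at [0.7029 0.002  0.14  ] xrange [0.5942 0.7528]
[ 0.6171 -0.0728  0.2565]
```

View pics/w14.png

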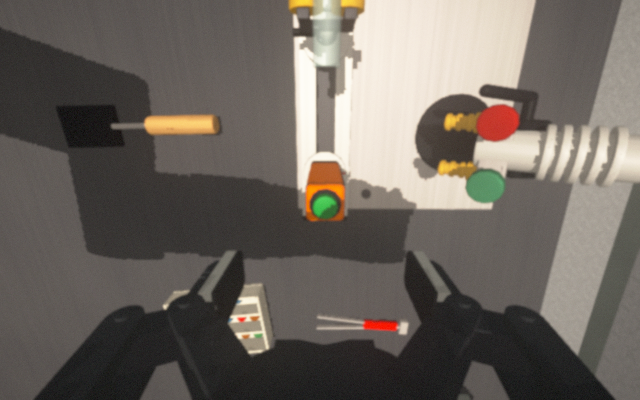

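View pics/scene14.png

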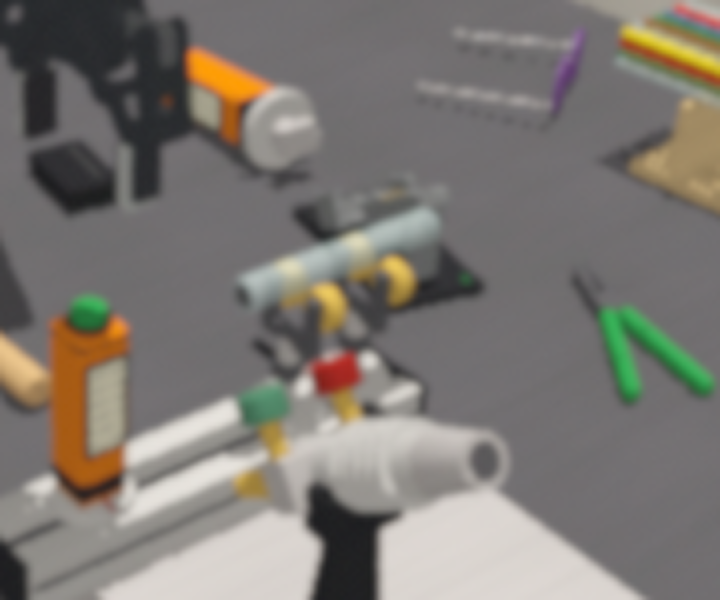

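```bash
python3 -m handwheel '[[0,0,0,0,0,0],[0,0,0,0,0,0],[0,0,0.05,0,0,0],[0,0,0.1,0,0,0],[0,0,0.1,0,0,0],[0,0,0,0,0,0],[0,0,0,0,0,0],[0,0,0,0,0,0]]' 1; python3 -m handwheel '[[0,0,0.012,0,0,0],[0,0,0,0,0,0]]';python3 -m handwheel '[[0,0,0.008,0,0,0],[0,0,0,0,0,0]]'
```

```text
time_s: 23.5
eef_pos: [0.6181, -0.0729, 0.1955]
tool_rot: [[0.03, 1.0, 0.004], [1.0, -0.03, -0.001], [-0.001, 0.004, -1.0]]
wrist_force: [0.3, 1.1, -1.2]
width: -0.001
time_s: 23.75
eef_pos: [0.6175, -0.0728, 0.1914]
tool_rot: [[0.03, 1.0, 0.003], [1.0, -0.03, -0.0], [-0.0, 0.003, -1.0]]
wrist_force: [0.4, -0.6, -0.5]
width: -0.002
time_s: 24.0
eef_pos: [0.6174, -0.0728, 0.1892]
tool_rot: [[0.03, 1.0, 0.002], [1.0, -0.03, -0.0], [-0.0, 0.002, -1.0]]
wrist_force: [-0.3, 0.8, -0.5]
width: 0.001
```

```bash
python3 -m handwheel '[[0,0,0.016,0,0,0],[0,0,0,0,0,0]]';python3 -m handwheel '[[0,0,0.008,0,0,0],[0,0,0,0,0,0]]';python3 -m handwheel '[[0,0,0.008,0,0,0],[0,0,0,0,0,0]]'
```

```text
time_s: 24.25
eef_pos: [0.6173, -0.0728, 0.1849]
tool_rot: [[0.03, 1.0, 0.002], [1.0, -0.03, -0.0], [-0.0, 0.002, -1.0]]
wrist_force: [0.5, -0.2, -0.5]
width: -0.001
time_s: 24.5
eef_pos: [0.6176, -0.0729, 0.1835]
tool_rot: [[0.03, 1.0, 0.003], [1.0, -0.03, -0.0], [-0.0, 0.003, -1.0]]
wrist_force: [-0.3, 0.7, 3.1]
width: -0.001
time_s: 24.75
eef_pos: [0.6176, -0.0729, 0.1815]
tool_rot: [[0.03, 1.0, 0.003], [1.0, -0.03, -0.0], [-0.0, 0.003, -1.0]]
wrist_force: [-0.9, 0.2, 3.3]
width: 0.001
```

Contact and spring force felt; pressing on to the stop.

```bash
python3 -m handwheel '[[0,0,0.008,0,0,0],[0,0,0,0,0,0]]';python3 -m handwheel '[[0,0,0.006,0,0,0],[0,0,0,0,0,0]]';python3 -m handwheel '[[0,0,0.006,0,0,0],[0,0,0,0,0,0]]'
```

```text
time_s: 25.0
eef_pos: [0.6176, -0.0728, 0.1795]
tool_rot: [[0.03, 1.0, 0.003], [1.0, -0.03, -0.0], [-0.0, 0.003, -1.0]]
wrist_force: [-1.4, -0.2, 4.8]
width: -0.001
time_s: 25.25
eef_pos: [0.6179, -0.0729, 0.179]
tool_rot: [[0.03, 1.0, 0.004], [1.0, -0.03, -0.001], [-0.0, 0.004, -1.0]]
wrist_force: [-2.5, 0.8, 10.6]
width: -0.003
time_s: 25.5
eef_pos: [0.6184, -0.073, 0.1789]
tool_rot: [[0.03, 1.0, 0.006], [1.0, -0.03, -0.001], [-0.001, 0.006, -1.0]]
wrist_force: [-4.1, 0.0, 19.8]
width: 0.003
```

```bash
python3 -m handwheel '[[0,0,0,0,0,0],[0,0,0,0,0,0]]'; python3 -m handwheel '[[0,0,-0.02,0,0,0],[0,0,-0.04,0,0,0],[0,0,-0.1,0,0,0],[0,0,-0.2,0,0,0],[0,0,-0.1,0,0,0],[0,0,0,0,0,0],[0,0,0,0,0,0],[0,0,0,0,0,0]]'
python3 - <<'E'
from meas import *
f=grab('wrist'); save(f,'w15.png'); h=cv2.cvtColor(f['image'],cv2.COLOR_RGB2HSV); P=cloud(f)
g=(h[...,0]>50)&(h[...,0]<80)&(h[...,1]>120)&(P[...,2]>.17)&(P[...,2]<.2)&(abs(P[...,0]-.62)<.03); print('green z',g.sum(),np.median(P[g],0).round(4))
m=(abs(P[...,2]-.173)<.004)&(abs(P[...,0]-.62)<.04)&(abs(P[...,1]+.073)<.04); print('top',m.sum(),P[m].min(0).round(4),P[m].max(0).round(4), np.median(P[m][:,2]))
q=(P[m][:,:2]*1e4).astype(np.float32); print(cv2.minAreaRect(q))
m=(abs(P[...,2]-.056)<.003)&(np.hypot(P[...,0]-.617,P[...,1]+.073)<.035); print('flange',m.sum(),np.median(P[m][:,2]))
g=grab('scene'); save(g,'scene15.png',(230,120,470,300),3.3); o=manip.get_obs(); print(o['time_s'],o['wrist_force'])
for l in('tube',):print([p3(g,x['uv']).round(3).tolist() for x in manip.place_of(g,l)][:2])
g=grab('side'); save(g,'side15.png',(230,130,430,310),4)
E
```

```text
time_s: 25.75
eef_pos: [0.6183, -0.073, 0.1789]
tool_rot: [[0.03, 1.0, 0.006], [1.0, -0.03, -0.001], [-0.001, 0.006, -1.0]]
wrist_force: [-4.2, 0.3, 19.4]
width: 0.003
time_s: 26.75
eef_pos: [0.6168, -0.0728, 0.29]
tool_rot: [[0.03, 1.0, 0.0], [1.0, -0.03, -0.0], [-0.0, 0.0, -1.0]]
wrist_force: [-0.2, -0.3, -0.0]
width: 0.001
green z 355 [ 0.6172 -0.0707  0.1844]
top 682 [ 0.6008 -0.0881  0.1691] [ 0.6351 -0.0548  0.177 ] 0.17318974529691547
((6180.89013671875, -713.0173950195312), (328.4284362792969, 334.98675537109375), 87.78630828857422)
flange 338 0.05641618848506469
26.85 [-0.58727871 -0.38150428 -0.52198093]
[]
```

View pics/w15.png

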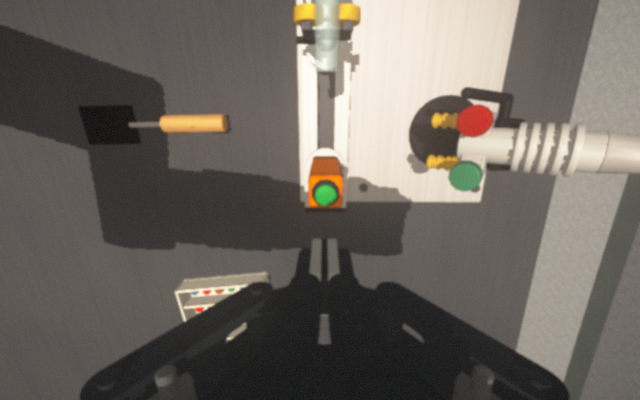

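View pics/scene15.png

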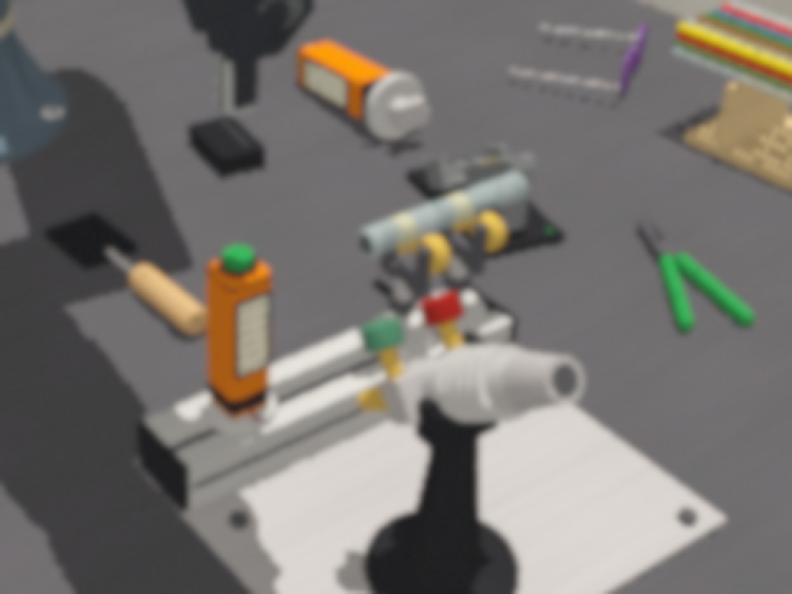

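View pics/side15.png

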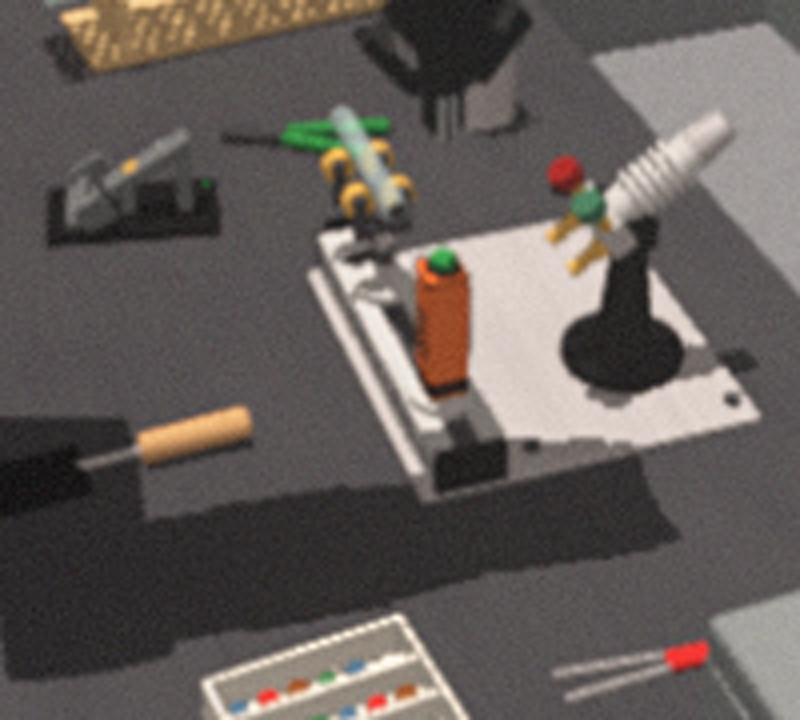

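The lamp stands square and locked with its window to the burner. The switch is up again (cap at 0.184), the flange top is at 0.0564, the tube is still on its rollers and the gripper is clear. Handing in.

```bash
python3 -c "
from bench import manip; manip.close_job()"
```

```text
the job is handed in; nothing more can be done
```

The orange lamp now stands locked in the free stretch of the rail with its window facing the burner, and I handed the job in at about 27 s. I took the smaller lamp from the dock (body 117 x 33 mm, against 144 x 42 mm for the look-alike) and lowered it through the slot until contact. I then regripped it from above, turned it a quarter turn clockwise and pressed the switch.

**Last checks**
- **Seating:** the flange top read 56.4 mm above the table, so the flange sits on the 48 mm rail within about 0.5 mm.
- **Position and angle:** the lamp is within about 1 mm of the slot's centre line. The tool was within 0.2° of square when I let go, and the lamp's top outline afterwards was square across to within about 1°.
- **Upright:** the last fit of its tilt, before the turn, gave about 0.5°. It was not fitted again after locking, because that fit picked up the wrong surface. The final pictures show it upright.
- **Switch:** it was pressed 5 mm to its stop with about 20 N and came back up to its starting height, 184 mm above the table.
- **Surroundings:** in the last pictures the tube lies on its rollers, and the paddle, pliers and tweezers look unmoved. The network did not find the tube in the final view, so that check is by eye only.

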